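# Scoop two stray walker wheels from under the bench shelf into the tray

## Task

Two small walker wheels have ended up flat on the bench under the wire shelf, too far in for fingers: slide the flat steel scoop in under the shelf edge and under both wheels until it just touches the power strip behind them, without ramming it, and lift both out together, lying wholly in the pan. Tip them gently from low down into the grey tray so that both lie flat on its floor, then lay the scoop flat on the bench again, clear of the tray and out from under the shelf. Do not knock the shelf or its light bar, and leave everything else as it stands.

Things in the scene. Friction and masses are not known exactly. Their poses are not given: they have to be found in the camera images.
- shelf: Chromed wire bench shelf, fixed, 460 wide (its y), 200 deep (its x). Origin on the bench under the middle of the deck's front edge; +x points inwards under the shelf, away from its open front, z up. The front edge hangs down to 64 mm above the bench, deck top 86 mm. Round posts 18 mm thick at the corners (y = -221 and 221, x = 9 and 191). Two bins, 60 mm high, stand on the ends of the deck.
- shelf_edge (a point): Middle of the lower rim of the shelf's front edge, 64 mm above the bench; axes as the shelf. Behind it, under the shelf and parallel to this edge, a white power strip (50 deep, 400 long, 38 high) is screwed to the bench. Its near face lies somewhere from 100 to 150 mm inside (+x of) the edge: it differs each time and is not measured, it has to be felt. Wheels pushed inwards stop against it.
- light_bar (a point): Middle of the light bar that the shelf's two front posts carry over its whole width, 41 mm in front of the front edge (shelf x = -41) and 262 mm above the bench; the bar is 22 mm deep (x), 24 mm high, 480 long (y), fixed. A hand that works at the front edge of the shelf must lean back towards the open side to stay clear of it.
- foot_tip: Bystander: a black rubber foot, 36 mm wide, 42 mm high, standing under the shelf near one end (shelf x = 40 to 80, y = 180 to 188). Origin at its underside.
- wheel_a_center (a point): Centre of one of the two equal wheels: dark hard tyre, 70 mm diameter, 24 mm thick, rounded tread, about 0.09 kg; lies flat on the bench (centre 12 mm up), free to slide. Its z is the axle. In the scoop it starts to slide when the scoop is tipped 14 to 21 degrees.
- wheel_b_center (a point): Centre of the other wheel, the same as the first, lying beside it 74 to 84 mm further along the shelf's +y.
- scoop_grip (a point): Grip point near the top of the black rubber handle of the flat steel scoop, which starts flat on the bench. Axes of the scoop: +x to its open mouth, z up. 63 mm above the underside. The handle, a bar 26 wide (y), 24 thick, rises backwards from the pan at 55 degrees and ends 30 mm beyond this point; pinch its width with the tool in line with it, leaning back 35 degrees. Pan's front edge 176 mm ahead. 0.22 kg.
- scoop_pan (a point): Middle of the floor of the scoop's pan, upper face, 3 mm above the underside; axes as the scoop. Pan 105 long (x), 186 wide outside, 180 inside; floor 3 mm thick, bevelled over its last 15 mm to 1 mm at the open front edge (52 mm ahead of this point); back wall 30 high, 51 mm behind this point; side walls 30 high, 15 near the mouth, none on the last 15 mm.
- tray: Grey open tray standing firmly on the bench, outside 240 (x) by 210 (y), 35 high, walls and floor 4 mm. Origin at the middle of its underside, z up.
- tape: Bystander: a grey roll of tape, 100 mm wide, 24 high. Origin at its underside.
- driver: Bystander: a screwdriver lying on the bench. Origin at its underside.
- spanner: Bystander: a spanner lying on the bench. Origin at its underside.
- fork: Bystander: a black caster fork, 130 mm long, 50 high. Origin at its underside.
- brake: Bystander: a brake handle with its lever, 140 mm long. Origin at its underside.
Things that resemble listed ones, but are neither listed nor needed, are in the scene too. What is shaped like the part that bears wheel_a_center but blue is not meant. Leave any red look-alike of the part that bears wheel_b_center alone.

How it is judged:
On the way:
1. both wheels lie wholly in the scoop's pan (neither sticks out more than about 8 mm over its front edge), and the scoop is lifted off the bench and out in front of the shelf (x of wheel_a_center in the frame of scoop_pan between -0.055 and 0.026 m and x of wheel_b_center in the frame of scoop_pan between -0.055 and 0.026 m and y of wheel_a_center in the frame of scoop_pan between -0.095 and 0.095 m and y of wheel_b_center in the frame of scoop_pan between -0.095 and 0.095 m and z of wheel_a_center in the frame of scoop_pan between 0.003 and 0.04 m and z of wheel_b_center in the frame of scoop_pan between 0.003 and 0.04 m and height (world z) of scoop_pan above 0.02 m and x of each of wheel_a_center, wheel_b_center in the frame of shelf below -0.03 m), for 0.2 s.
At the end, for the whole second after the job is handed in: Both wheels at rest flat (within 0.15 rad) on the tray's floor inside its walls; the scoop let go, at rest flat on the bench (pan floor under 8 mm up, within 0.08 rad of level), not touching the tray, the middle of its pan at least 20 mm in front of the shelf's front edge (x of wheel_a_center in the frame of tray between -0.1 and 0.1 m and y of wheel_a_center in the frame of tray between -0.085 and 0.085 m and x of wheel_b_center in the frame of tray between -0.1 and 0.1 m and y of wheel_b_center in the frame of tray between -0.085 and 0.085 m and height (world z) of each of wheel_a_center, wheel_b_center below 0.022 m and (angle between wheel_a_center's own z axis and vertical below 0.15 rad or angle between wheel_a_center's own z axis and vertical above 2.99 rad) and (angle between wheel_b_center's own z axis and vertical below 0.15 rad or angle between wheel_b_center's own z axis and vertical above 2.99 rad) and linear speed of each of wheel_a, wheel_b, scoop below 0.02 m/s and height (world z) of scoop_pan below 0.008 m and angle between scoop_pan's own z axis and vertical below 0.08 rad and x of scoop_pan in the frame of shelf below -0.02 m and contact force between scoop and tray below 0.2 N).
It fails at once if the power strip is rammed (over 35 N) (contact force between strip and anything else above 35 N).
It fails at once if the shelf or its light bar is knocked (over 30 N) (contact force between shelf and anything else above 30 N).
It fails at once if a wheel is dropped or thrown (faster than 1.2 m/s) (linear speed of any of wheel_a, wheel_b above 1.2 m/s).
It fails at once if something else on the bench is pushed more than 30 mm (distance of any of foot_tip, tape, driver, spanner, fork, brake from where it was at the start of the episode above 0.03 m).
It also fails if it takes over 70 s, if anything falls off the work surface, if the arm or the gripper's body presses on something with over 40 N, if the wrist force passes 120 N, or if a joint passes its speed limit or range.

## Robot

A 7-joint arm with a two-finger parallel gripper is mounted at the origin on the work surface. World frame = base frame: x ahead of the robot, y to its left, z up, the work surface at z = 0. Lengths are in m, angles in rad, forces in N, time in s.
With the tool pointing down it reaches from about 0.425 to 0.925 m from the base axis. Payload 6.8 kg.
Tool frame: the origin (TCP) lies on the centre line of the jaws, within the pads' length; the fingertips stand 8 mm ahead of it and the grasp point (between the pads) lies 11 mm behind it (r.finger_overhang is the distance from the TCP to the fingertips, in m); x points along the fingers, z is the direction in which the jaws open and shut, and the axes are right-handed (so a half turn about x gives the same grasp; the last joint's range is limited). The gripper opens to 85 mm and grips with 20 to 120 N. Pads are 22 mm wide; open, the fingers measure 114 mm over their backs; the gripper's body (76 mm by 85 mm) begins 54 mm behind the grasp point. The pads swing forward as they close: fully open they stand 13 mm farther back than shut.
Start: joints at [-1.384, 0.477, 0.022, 1.555, -0.011, 1.109, -0.083], TCP at [0.196, 0.646, 0.239] pointing down, gripper open.
Joint ranges: [-2.96, 2.96], [-0.34, 2.1], [-1.41, 1.46], [0.24, 2.44], [-1.37, 4.51], [0.17, 1.92], [-2.96, 2.96]. Speed limits (rad/s): [2.39, 2.39, 3.14, 3.14, 3.14, 3.14, 3.14].

## Interface

Orientations are given as a rotation vector (axis times angle).
In Python, from bench import r gives the robot as it stands. The module is installed in compiled form; this text tells all that it offers.
- The arm moves only by the tool play_rows, never from a script. Its argument "plan" is a list of rows, each a list of 5 numbers: the opening, from -1 (shut) to 1 (fully open), then the shift along the world's x, y, z in m, then the turn about the world's z in rad. A call has 1 to 10 rows; each row is the pose to reach, as a shift and turn from the pose commanded when the call began; what a row does not reach only later rows make up. A row lasts 1/10 s, in which the tool goes at most 50 mm and 8.59 degrees, less where a joint would pass 70% of its speed; a pose out of reach is approached as far as the arm can. A call with a gripper value outside its range is refused whole. The fingers move at their own pace and stop on an object; "force" is the grip in N (left out, the last holds). Time passes only in rows, so rows that repeat a pose let the fingers close. It gives the time, the measured TCP pose, the force and the opening at its end, in the units of the state.
- r.get_obs(): the state, without advancing time (a new reading comes with each control period).
- r.grab_frame(name): name is "scene" or "top" or "wrist"; returns a dict with "pixels" (420x560x3 uint8, blue, green, red), "z_map" (420x560 float32, m along the optical axis (not along the pixel's ray), 0 where there is no reading), "vfov" (degrees; the focal length in pixels is half the picture's height over the tangent of half this angle, whatever the lens; pixels are square), "cx", "cy" (the principal point, pixels), "R" (3x3) and "t" (3): a world point X has camera coordinates R X + t; the wrist camera has in their place "tool_from_camera" (4x4, takes a point from camera to tool coordinates, whose origin is the TCP and whose axes are the tool frame's). Camera axes: x right, y down, z forward; pixel columns grow to the right and rows downward; lengths in m; the calibration is good to about 2 mm. A picture is of the moment at which its call begins: read the wrist's pose just before it.
- r.hand_in(): hands the job in, once; it reports no verdict.
Trained networks look in a picture, given as the dict that the camera call returned (one of the last four; its "shot" number tells which), for a name from the list of things; names that differ only in an ending like _2 or _b are one class to them, and where a whole thing is asked for, a point or a joint stands for the part that bears it (a point fixed in the world has none). Each returns a list of dicts, best first, with "conf" (0 to 1); they miss things now and then, are a little off and sometimes report something else, mostly with a low value. They report only what shows in the picture. A call takes as long as a camera call. They do not tell look-alikes from the thing itself.
- r.outline_of(picture, label): "mask" (420x560 bool, what is visible of it) and "bbox" ([left, top, right, bottom] as shares, 0 to 1, of the picture: columns of its width, rows of its height, round what is visible of it).
- r.pinpoint(picture, label): "position" ([column, row] as shares, 0 to 1, of the picture: columns of its width, rows of its height: a listed point, or the origin of a listed thing).
The state is a dict: "clock": time; "joints": joint angles; "qvel": joint speeds; "tau": joint torques, N m; "tcp_pos": TCP position; "orientation": TCP orientation; "contact_force": force on the tool from outside, world axes, zero at the start; "moment": the same for the moment, N m; "grip_width": finger opening in m.
Only numpy, scipy, OpenCV 4.12 (cv2) and the standard library are available. Lean on these libraries where they do the work, as an engineer would, in place of code of your own. Each camera call takes 0.05 s, during which the arm holds its last target.

## Working session

There is one attempt and no reset: what is moved stays moved. The work goes in short steps, Python scripts to look and compute and a tool call to move; the robot and the scene stay as the last step left them, time stands still between calls to the robot, and variables do not carry over. Pictures are saved under pics/ and viewed, and the job is handed in when it is done.

Besides the shell and the picture viewer there is one more tool, called after "Request:" by a JSON object that holds its "fn" and its "kwargs". play_rows: Moves the arm, as the interface text tells. Its arguments: {"type":"object","properties":{"plan":{"type":"array","items":{"type":"array","items":{"type":"number"}}},"force":{"type":"number"}},"required":["plan"]}

```bash
mkdir -p pics; cat > h.py <<'E'
import numpy as np, cv2
from bench import r
from scipy.spatial.transform import Rotation as Ro
def f(p): return p["pixels"].shape[0]/2/np.tan(np.radians(p["vfov"])/2)
def cam2w(p,c):
    if "R" in p: return (np.array(p["R"]).T@(np.array(c).T-np.array(p["t"])[:,None])).T
    T=np.array(p["tool_from_camera"]); o=p["obs"]
    q=(T[:3,:3]@np.array(c).T).T+T[:3,3]
    return Ro.from_rotvec(o["orientation"]).apply(q)+np.array(o["tcp_pos"])
def ray(p,u,v,z):  # camera coords
    F=f(p); u=np.atleast_1d(u);v=np.atleast_1d(v)
    return np.stack([(u-p["cx"])/F*z,(v-p["cy"])/F*z,z*np.ones(len(u))],1)
def at_h(p,u,v,h):
    a=cam2w(p,ray(p,u,v,0.0))[0]; b=cam2w(p,ray(p,u,v,1.0))[0]
    s=(h-a[2])/(b[2]-a[2]); return a+s*(b-a)
def proj(p,X):
    c=np.array(p["R"])@np.array(X)+np.array(p["t"]); F=f(p)
    return p["cx"]+F*c[0]/c[2],p["cy"]+F*c[1]/c[2]
def cloud(p,m=None):
    z=p["z_map"]; ok=z>0
    if m is not None: ok&=m
    v,u=np.nonzero(ok); return cam2w(p,ray(p,u,v,1.0)*z[v,u][:,None]),u,v
def shot(n,fn):
    o=r.get_obs(); p=r.grab_frame(n); p["obs"]=o
    cv2.imwrite("pics/"+fn,p["pixels"]); return p
E
python3 - <<'E'
from h import *
o=r.get_obs()
print({k:np.round(v,4).tolist() for k,v in o.items()})
print(Ro.from_rotvec(o["orientation"]).as_matrix().round(3), r.finger_overhang)
for n in ["scene","top","wrist"]:
    p=shot(n,n+"0.png"); print(n,p["vfov"],p["cx"],p["cy"], p["R"] if "R" in p else p["tool_from_camera"],p.get("t"))
    names=["shelf","shelf_edge","light_bar","foot_tip","wheel_a_center","scoop_grip","scoop_pan","tray","tape","driver","spanner","fork","brake"]
    for l in names:
        d=r.pinpoint(p,l)
        out=[]
        for k in d:
            u,v=k["position"][0]*560,k["position"][1]*420
            h={"shelf_edge":.064,"light_bar":.262,"wheel_a_center":.012,"scoop_grip":.063,"scoop_pan":.003}.get(l,0)
            out.append((round(k["conf"],2),round(u),round(v),at_h(p,u,v,h).round(3).tolist()))
        print(l,out)
E
```

```text
{'clock': 0.0, 'joints': [-1.3841, 0.4778, 0.0224, 1.5564, -0.0115, 1.1093, -0.0831], 'qvel': [0.0001, 0.0007, -0.0003, -0.0012, 0.0001, -0.0014, -0.0013], 'tau': [-0.0006, -59.6458, 1.6077, -28.1211, 0.0124, 0.0094, 0.0], 'tcp_pos': [0.196, 0.6453, 0.2383], 'orientation': [-0.9906, 1.3357, 0.9886], 'contact_force': [0.2014, 0.0002, 1.0153], 'moment': [0.0811, -0.0043, 0.0037], 'grip_width': 0.0856}
[[-0.    -0.957  0.29 ]
 [-0.002  0.29   0.957]
 [-1.    -0.    -0.002]] 0.008
scene 43.2347356424643 284.1550606714613 205.0041142422494 [[ 0.61354894  0.7895741   0.01142126]
 [ 0.46731311 -0.35139688 -0.81125748]
 [-0.63653449  0.50308347 -0.58457751]] [-0.3225259  -0.08654918  2.17345889]
shelf [(0.57, 325, 224, [0.498, 0.213, 0.0]), (0.55, 318, 299, [0.772, -0.057, 0.0])]
shelf_edge [(0.96, 323, 214, [0.508, 0.189, 0.064]), (0.73, 301, 201, [0.397, 0.178, 0.064])]
light_bar [(0.91, 317, 170, [0.501, 0.153, 0.262])]
foot_tip [(0.53, 299, 205, [0.344, 0.213, 0.0])]
wheel_a_center [(0.73, 332, 223, [0.517, 0.229, 0.012]), (0.59, 303, 264, [0.626, -0.001, 0.012]), (0.21, 157, 309, [0.518
[... 1268 characters left out ...]
 0.0])]
spanner [(0.82, 121, 230, [0.449, 0.502, 0.0])]
fork [(0.93, 280, 151, [0.717, 0.017, 0.0])]
brake [(0.69, 128, 189, [0.58, 0.494, 0.0])]
wrist 68.70502838294594 276.6632629429366 208.04962604085998 [[-3.55043111e-04 -3.21507224e-01  9.46907059e-01 -1.35618748e-01]
 [-1.06209675e-03 -9.46906464e-01 -3.21507420e-01  8.33737818e-02]
 [ 9.99999373e-01 -1.11985590e-03 -5.27915986e-06  5.25445764e-04]
 [ 0.00000000e+00  0.00000000e+00  0.00000000e+00  1.00000000e+00]] None
shelf []
shelf_edge []
light_bar []
foot_tip [(0.69, 37, 332, [0.321, 0.234, 0.0])]
wheel_a_center []
scoop_grip []
scoop_pan []
tray []
tape []
driver []
spanner [(0.84, 235, 354, [0.446, 0.504, 0.0])]
fork []
brake []
```

View pics/scene0.png

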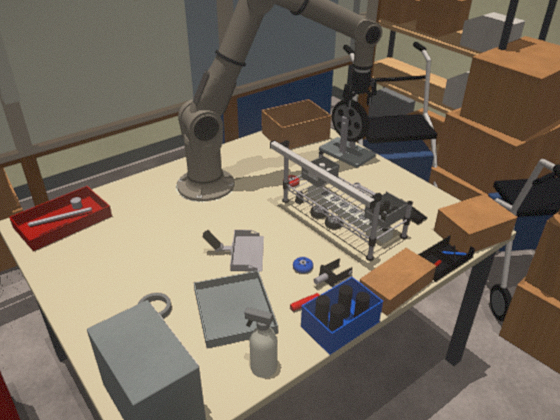

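View pics/top0.png

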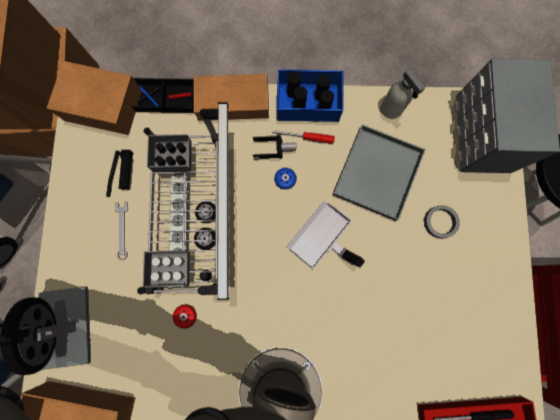

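View pics/wrist0.png

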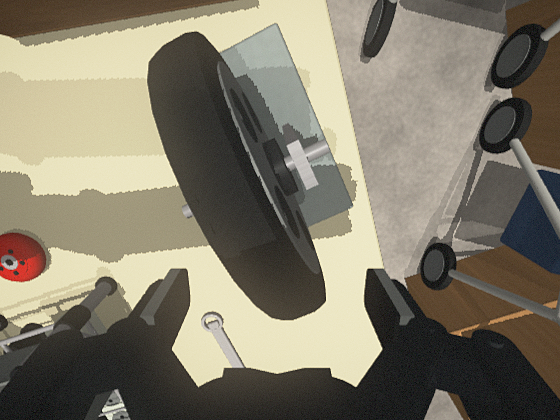

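```bash
python3 - <<'E'
from h import *
p=shot("top","top1.png")
np.savez("top1.npz",**{k:np.array(v) for k,v in p.items() if k!="obs"})
im=cv2.resize(p["pixels"][90:310,130:260],None,fx=4.5,fy=2.7,interpolation=cv2.INTER_CUBIC) if 0 else cv2.resize(p["pixels"][100:300,130:320],(760,600)[::1],interpolation=cv2.INTER_CUBIC)
cv2.imwrite("pics/topz.png",cv2.resize(p["pixels"][120:270,135:325],(760,600),interpolation=cv2.INTER_CUBIC))
s=shot("scene","scene1.png")
cv2.imwrite("pics/scenez.png",cv2.resize(s["pixels"][130:280,190:380],(760,600),interpolation=cv2.INTER_CUBIC))
for P,nm in((p,"top"),(s,"scene")):
    X,u,v=cloud(P)
    # strip points
    k=(X[:,2]>.03)&(X[:,2]<.046)&(X[:,0]>.3)&(X[:,0]<.72)&(X[:,1]>.2)&(X[:,1]<.42)
    Y=X[k]; print(nm,k.sum()); h,e=np.histogram(Y[:,1],bins=np.arange(.2,.42,.01)); print(list(zip(e.round(2),h)))
    k=(X[:,2]>.018)&(X[:,2]<.03)&(X[:,0]>.36)&(X[:,0]<.6)&(X[:,1]>.18)&(X[:,1]<.29)
    Y=X[k]; print("wheel pts",k.sum(), Y.min(0),Y.max(0))
    k=(X[:,2]>.255)&(X[:,2]<.285)&(X[:,0]>.1)&(X[:,0]<.8)&(X[:,1]>.0)&(X[:,1]<.3)
    Y=X[k]; print("bar",k.sum(),Y.min(0),Y.max(0)); c=np.polyfit(Y[:,0],Y[:,1],1); print(c)
    for lo,hi in((.25,.35),(.6,.7)):
        q=Y[(Y[:,0]>lo)&(Y[:,0]<hi)]; print(np.percentile(q,[2,50,98],axis=0).round(4).tolist())
for l in ["wheel_a_center","scoop_pan","scoop_grip","tray"]:
    print(l,[(round(d["conf"],2),(np.array(d["bbox"])*[560,420,560,420]).round().tolist()) for d in r.outline_of(p,l)])
E
```

```text
top 1099
[(np.float64(0.2), np.int64(0)), (np.float64(0.21), np.int64(9)), (np.float64(0.22), np.int64(23)), (np.float64(0.23), np.int64(22)), (np.float64(0.24), np.int64(8)), (np.float64(0.25), np.int64(2)), (np.float64(0.26), np.int64(0)), (np.float64(0.27), np.int64(0)), (np.float64(0.28), np.int64(8)), (np.float64(0.29), np.int64(128)), (np.float64(0.3), np.int64(158)), (np.float64(0.31), np.int64(219)), (np.float64(0.32), np.int64(222)), (np.float64(0.33), np.int64(218)), (np.float64(0.34), np.int64(82)), (np.float64(0.35), np.int64(0)), (np.float64(0.36), np.int64(0)), (np.float64(0.37), np.int64(0)), (np.float64(0.38), np.int64(0)), (np.float64(0.39), np.int64(0)), (np.float64(0.4), np.int64(0))]
wheel pts 652 [0.39556246 0.20553833 0.01813103] [0.54484907 0.28993122 0.029983  ]
bar 2328 [0.26673667 0.1261264  0.25549314] [0.75207169 0.21950738 0.28070686]
[0.04850711 0.13027075]
[[0.2689, 0.1283, 0.2622], [0.294, 0.1452, 0.2734], [0.3472, 0.1942, 0.2782]]
[[0.6025, 0.1449, 0.2661], [0.6509, 0.1568, 0.2744], [0.6981, 0.1697, 0.2782]]
scene 524
[(np.float64(0.2), np.int64(0)), 
[... 618 characters left out ...]
), np.int64(0)), (np.float64(0.4), np.int64(0))]
wheel pts 146 [0.36406431 0.20095101 0.01800074] [0.55249965 0.28989867 0.02979388]
bar 1027 [0.26778748 0.12152401 0.25500827] [0.75978044 0.22064661 0.27708233]
[0.05516914 0.1209609 ]
[[0.2719, 0.1255, 0.2563], [0.301, 0.1374, 0.2667], [0.3475, 0.193, 0.2745]]
[[0.6022, 0.1422, 0.2558], [0.6509, 0.1502, 0.2687], [0.6985, 0.1678, 0.2747]]
wheel_a_center [(0.9, [277.0, 170.0, 294.0, 187.0]), (0.69, [198.0, 200.0, 214.0, 223.0]), (0.69, [139.0, 102.0, 228.0, 298.0])]
scoop_pan [(0.55, [288.0, 202.0, 367.0, 267.0])]
scoop_grip [(0.65, [285.0, 203.0, 365.0, 267.0])]
tray [(0.6, [335.0, 122.0, 423.0, 222.0]), (0.25, [285.0, 205.0, 364.0, 269.0])]
```

View pics/topz.png

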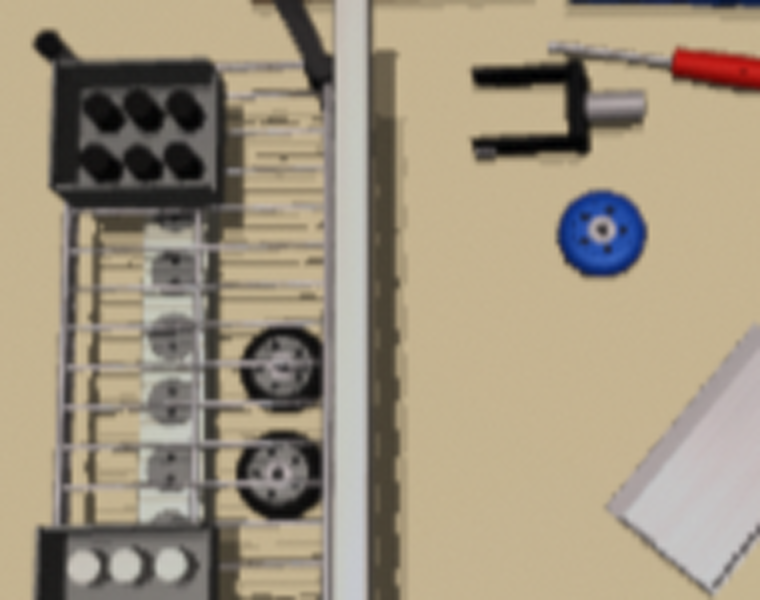

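View pics/scenez.png

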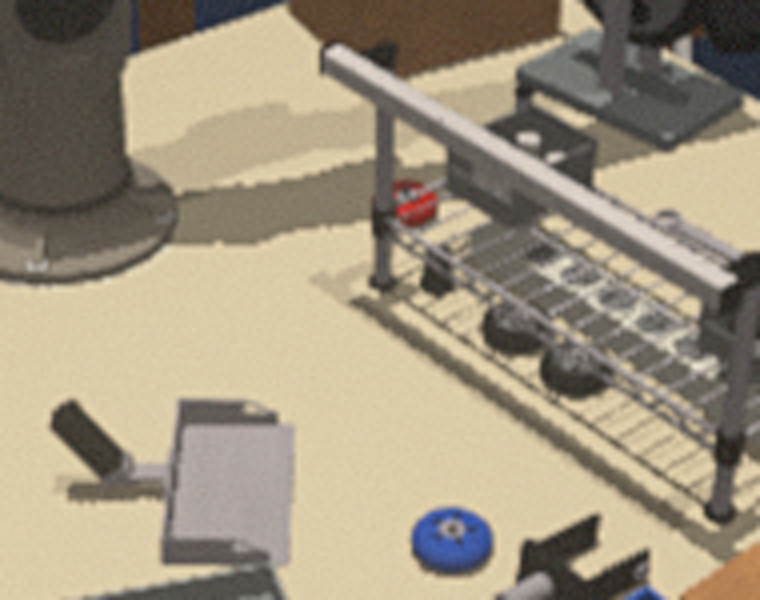

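```bash
python3 - <<'E'
from h import *
p=dict(np.load("top1.npz")); 
X,u,v=cloud(p)
m=(X[:,2]>.25)&(X[:,2]<.29)&(X[:,0]>.28)&(X[:,0]<.73)&(X[:,1]>.1)&(X[:,1]<.19)
Y=X[m]
mid=[];xs=[]
for a in np.arange(.29,.73,.02):
    q=Y[(abs(Y[:,0]-a)<.01)]
    q=q[abs(q[:,1]-np.median(q[:,1]))<.02]
    lo,hi=np.percentile(q[:,1],[3,97]); xs.append(a);mid.append([lo,hi]);
mid=np.array(mid);print(mid.round(3).tolist())
c=np.polyfit(xs,mid.mean(1),1);print("bar",c, np.median(Y[:,2]))
# via color ray at z=.274 : bright pixels
# ends
print("bar x ends",np.percentile(X[(X[:,2]>.26)&(X[:,2]<.285)&(X[:,1]>.1)&(X[:,1]<.19)][:,0],[0.5,99.5]))
m=(X[:,2]>.032)&(X[:,2]<.044)&(X[:,0]>.4)&(X[:,0]<.58)&(X[:,1]>.27)&(X[:,1]<.36)
Y=X[m];xs=[];mid=[]
for a in np.arange(.41,.58,.01):
    q=Y[(abs(Y[:,0]-a)<.005)]
    if len(q)>5: xs.append(a);mid.append(np.percentile(q[:,1],[3,97]))
mid=np.array(mid);print(mid.round(3).tolist());print("strip near",np.polyfit(xs,mid[:,0],1),"mid",np.polyfit(xs,mid.mean(1),1),np.median(Y[:,2]))
# edge z 64..86
m=(X[:,2]>.07)&(X[:,2]<.092)&(X[:,0]>.38)&(X[:,0]<.64)&(X[:,1]>.15)&(X[:,1]<.42)
Y=X[m]; h,e=np.histogram(Y[:,1]-.04*(Y[:,0]-.5),bins=np.arange(.15,.42,.005)); print([(round(a,3),int(b)) for a,b in zip(e,h) if b])
# wheels by top face z~.024
for cx,cy in((.512,.235),(.43,.235)):
    m=(X[:,2]>.012)&(X[:,2]<.03)&(np.hypot(X[:,0]-cx,X[:,1]-cy)<.042)
    Y=X[m]; print(m.sum(),Y.min(0).round(3),Y.max(0).round(3),((np.percentile(Y,2,0)+np.percentile(Y,98,0))/2).round(4))
# zoom-pixels circles: centers at topz (283,367),(279,474)
for a,b in((283,367),(279,474)): print("hub",at_h(p,135+a/4,120+b/4,.020).round(4))
# scoop: floor corners
E
```

```text
[[0.139, 0.176], [0.129, 0.15], [0.13, 0.151], [0.131, 0.152], [0.132, 0.153], [0.133, 0.154], [0.134, 0.156], [0.135, 0.156], [0.136, 0.158], [0.137, 0.158], [0.138, 0.16], [0.139, 0.161], [0.14, 0.162], [0.141, 0.163], [0.142, 0.164], [0.143, 0.165], [0.144, 0.166], [0.145, 0.167], [0.146, 0.168], [0.147, 0.17], [0.148, 0.17], [0.149, 0.177]]
bar [0.042005   0.12942239] 0.2743664358314423
bar x ends [0.26898349 0.74943406]
[[0.29, 0.335], [0.291, 0.337], [0.292, 0.338], [0.292, 0.338], [0.291, 0.339], [0.292, 0.34], [0.293, 0.34], [0.293, 0.342], [0.295, 0.342], [0.295, 0.343], [0.295, 0.344], [0.296, 0.345], [0.296, 0.342], [0.299, 0.342], [0.298, 0.343], [0.298, 0.345], [0.298, 0.345]]
strip near [0.05382064 0.26795085] mid [0.05408399 0.29125389] 0.03903597059000168
[(np.float64(0.19), 117), (np.float64(0.195), 62), (np.float64(0.2), 20), (np.float64(0.205), 20), (np.float64(0.21), 19), (np.float64(0.215), 15), (np.float64(0.22), 18), (np.float64(0.225), 18), (np.float64(0.23), 16), (np.float64(0.235), 13), (np.float64(0.24), 15), (np.float64(0.245), 14), (np.float64(0.25), 16),
[... 173 characters left out ...]
(np.float64(0.29), 80), (np.float64(0.295), 17), (np.float64(0.3), 18), (np.float64(0.305), 20), (np.float64(0.31), 22), (np.float64(0.315), 24), (np.float64(0.32), 20), (np.float64(0.325), 19), (np.float64(0.33), 15), (np.float64(0.335), 18), (np.float64(0.34), 20), (np.float64(0.345), 15), (np.float64(0.35), 13), (np.float64(0.355), 17), (np.float64(0.36), 13), (np.float64(0.365), 19), (np.float64(0.37), 20), (np.float64(0.375), 14), (np.float64(0.38), 94), (np.float64(0.385), 169), (np.float64(0.39), 7)]
340 [0.479 0.209 0.013] [0.545 0.273 0.03 ] [0.5127 0.2398 0.0221]
355 [0.397 0.206 0.012] [0.465 0.271 0.03 ] [0.4303 0.2371 0.0219]
hub [0.5107 0.2388 0.02  ]
hub [0.4287 0.2371 0.02  ]
```

```bash
python3 - <<'E'
from h import *
s=shot("scene","scene2.png")
cv2.imwrite("pics/grip.png",cv2.resize(s["pixels"][0:170,280:430],(530,600),interpolation=cv2.INTER_CUBIC))
X,u,v=cloud(s)
t=np.array([.196,.6453])
# view direction horizontal
vd=np.array(s["R"])[2,:2]; vd/=np.linalg.norm(vd); side=np.array(s["R"])[0,:2]; side/=np.linalg.norm(side)
print(vd,side)
for a in np.arange(.2,.66,.02):
    m=(abs(X[:,2]-a)<.01)&(np.hypot(X[:,0]-t[0],X[:,1]-t[1])<.16)
    if m.sum()>5:
        d=X[m][:,:2]-t; print(round(a,2),m.sum(),"side",np.percentile(d@side,[1,99]).round(3),"depth",np.percentile(d@vd,[1,50,99]).round(3))
E
```

```text
[-0.78454922  0.62006655] [0.61358896 0.7896256 ]
0.2 158 side [-0.093  0.043] depth [-0.05  -0.006  0.066]
0.22 140 side [-0.088  0.037] depth [-0.041 -0.004  0.063]
0.24 125 side [-0.073  0.052] depth [-0.039 -0.004  0.059]
0.26 70 side [-0.054  0.057] depth [-0.035  0.002  0.029]
0.28 47 side [-0.065  0.067] depth [-0.037 -0.003  0.029]
0.3 125 side [-0.069  0.072] depth [-0.046 -0.013  0.034]
0.32 119 side [-0.066  0.07 ] depth [-0.046 -0.016  0.02 ]
0.34 141 side [-0.063  0.068] depth [-0.043 -0.015  0.029]
0.36 64 side [-0.035  0.036] depth [-0.049 -0.03   0.002]
0.38 85 side [-0.034  0.037] depth [-0.049 -0.034 -0.005]
0.4 106 side [-0.034  0.037] depth [-0.047 -0.03   0.015]
0.42 72 side [-0.036  0.038] depth [-0.053 -0.035 -0.001]
0.44 107 side [-0.035  0.036] depth [-0.047 -0.034 -0.003]
0.46 91 side [-0.034  0.038] depth [-0.047 -0.031  0.002]
0.48 92 side [-0.035  0.035] depth [-0.049 -0.034 -0.008]
0.5 98 side [-0.036  0.04 ] depth [-0.047 -0.034 -0.003]
0.52 89 side [-0.037  0.051] depth [-0.06  -0.04   0.014]
0.54 124 side [-0.055  0.059] depth [-0.074 -0.051 -0.02 ]
0.56 186 side [-0.094  0.06 ] depth [-0.08  -0.058 -0.02 ]
0.58 227 side [-0.129  0.055] depth [-0.094 -0.061 -0.021]
0.6 205 side [-0.124  0.036] depth [-0.103 -0.069  0.031]
0.62 174 side [-0.115 -0.001] depth [-0.11  -0.074 -0.019]
0.64 105 side [-0.119 -0.05 ] depth [-0.109 -0.084 -0.037]
```

View pics/grip.png

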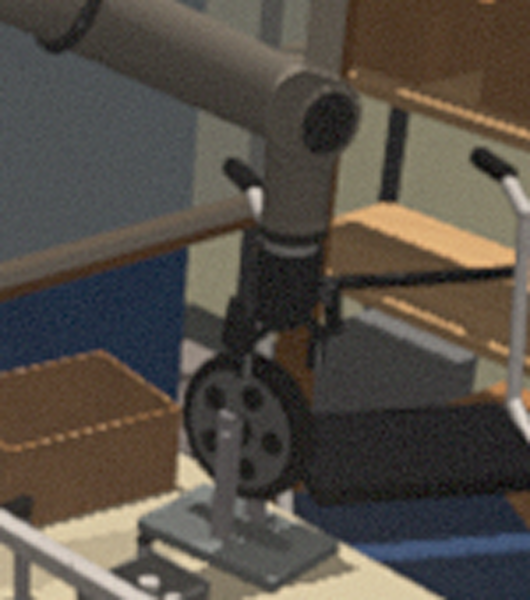

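```bash
python3 - <<'E'
from h import *
from scipy.optimize import least_squares
s=shot("scene","scene3.png")
X,u,v=cloud(s); t=np.array([.196,.6453])
for a,b in((.37,.43),(.44,.5)):
    m=(X[:,2]>a)&(X[:,2]<b)&(np.hypot(X[:,0]-t[0],X[:,1]-t[1])<.056)
    P=X[m][:,:2]-t
    g=lambda q:np.hypot(P[:,0]-q[0],P[:,1]-q[1])-q[2]
    q=least_squares(g,[0,0,.04],loss="soft_l1",f_scale=.003).x; print(q.round(4),np.percentile(np.abs(g(q)),[50,90]).round(4))
# tray, scoop corners from top
p=shot("top","top2.png"); X,u,v=cloud(p)
m=(X[:,2]>.028)&(X[:,2]<.042)&(np.hypot(X[:,0]-.65,X[:,1]+.29)<.2)
rect=cv2.minAreaRect((X[m][:,:2]*1000).astype(np.float32)); print("tray rim",rect,cv2.boxPoints(rect).round(1).tolist())
for d in r.outline_of(p,"tray")[:1]:
    mm=d["mask"].astype(np.uint8); c=max(cv2.findContours(mm,0,1)[0],key=cv2.contourArea)
    q=np.array([at_h(p,a[0][0],a[0][1],.035)[:2]*1000 for a in c],np.float32); rr=cv2.minAreaRect(q);print(rr)
m=(X[:,2]>.008)&(X[:,2]<.1)&(X[:,0]<.6)&(np.hypot(X[:,0]-.42,X[:,1]+.15)<.16)
P=X[m]; hnd=P[(P[:,2]>.045)]; print("handle",len(hnd),hnd.mean(0),np.percentile(hnd,[2,98],axis=0).round(3).tolist())
np.savez("sc.npz",P=P)
w=P[P[:,2]<.036]; rr=cv2.minAreaRect((w[:,:2]*1000).astype(np.float32));print("walls",rr)
cv2.imwrite("pics/scoopz.png",cv2.resize(p["pixels"][110:280,270:460],(760,680)[:2],interpolation=cv2.INTER_CUBIC)[:600])
E
```

```text
[0.0037 0.0007 0.0363] [0.0028 0.0081]
[ 0.0054 -0.0009  0.0357] [0.0028 0.0073]
tray rim ((667.2791748046875, -285.9494323730469), (354.5948791503906, 300.0291442871094), 6.064416885375977) [[475.1000061035156, -155.5], [506.79998779296875, -453.8999938964844], [859.4000244140625, -416.3999938964844], [827.7000122070312, -118.0]]
((497.7734375, -473.6591796875), (94.35010528564453, 106.52777099609375), 27.33024787902832)
handle 198 [ 0.3786397  -0.2019851   0.07498205] [[0.359, -0.226, 0.048], [0.4, -0.179, 0.095]]
walls ((439.29925537109375, -156.10336303710938), (257.0021667480469, 273.90447998046875), 25.112834930419922)
```

View pics/scoopz.png

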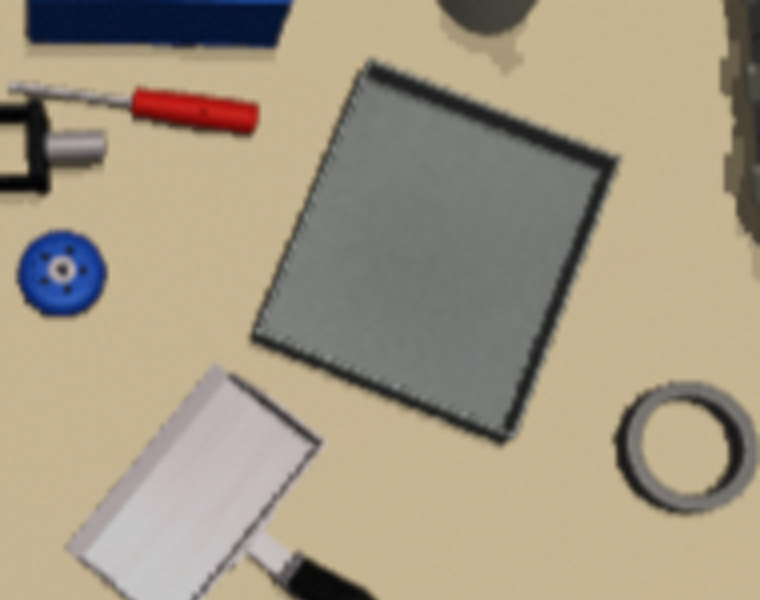

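```bash
python3 - <<'E'
from h import *
p=dict(np.load("top1.npz"))
W=lambda x,y,h: at_h(p,270+x/4,110+y/4,h)
C=np.array([W(370,65,.035),W(618,158,.035),W(505,440,.035),W(255,338,.035)]);print("tray",C.round(4).tolist(),C.mean(0).round(4),[np.linalg.norm(C[i]-C[i-1]).round(4) for i in range(4)])
d=C[0]+C[1]-C[2]-C[3]; print("tray long yaw",np.degrees(np.arctan2(d[1],d[0])))
A=W(215,365,.001);B=W(70,548,.001); print("front",A.round(4),B.round(4),np.linalg.norm(A-B)); e=A-B; n=np.array([-e[1],e[0]]);
yw=np.degrees(np.arctan2(e[1],e[0]))+90; print("yaw",yw); mid=(A+B)/2; dr=np.array([np.cos(np.radians(yw)),np.sin(np.radians(yw))])
print("grip from front",mid[:2]-.176*dr,"pan",mid[:2]-.052*dr)
P=np.load("sc.npz")["P"]; H=P[(P[:,2]>.045)]
for a,b in((.045,.055),(.055,.07),(.07,.085),(.085,.1)):
    q=H[(H[:,2]>a)&(H[:,2]<b)][:,:2]; 
    if len(q): s=(q-mid[:2])@dr; w=(q-mid[:2])@np.array([-dr[1],dr[0]]); print(a,len(q),np.percentile(s,[3,50,97]).round(3),np.percentile(w,[3,50,97]).round(3))
E
```

```text
tray [[0.7914, -0.2401, 0.035], [0.7198, -0.4305, 0.035], [0.4973, -0.3377, 0.035], [0.5709, -0.1505, 0.035]] [ 0.6448 -0.2897  0.035 ] [np.float64(0.238), np.float64(0.2034), np.float64(0.2411), np.float64(0.2011)]
tray long yaw -22.38031229396886
front [ 0.5559 -0.1239  0.001 ] [ 0.4108 -0.0141  0.001 ] 0.1820337894658262
yaw 52.874816629581574
grip from front [ 0.37711275 -0.20931993] pan [ 0.451954  -0.1104524]
0.045 28 [-0.163 -0.148 -0.142] [-0.011  0.     0.014]
0.055 44 [-0.175 -0.156 -0.15 ] [-0.008  0.006  0.015]
0.07 54 [-0.196 -0.168 -0.161] [-0.01   0.002  0.015]
0.085 72 [-0.194 -0.182 -0.172] [-0.009  0.003  0.014]
```

Request:
{"fn": "play_rows", "kwargs": {"plan": [[1,0.154,-0.095,0.181,-0.1],[1,0.154,-0.095,0.181,-0.2],[1,0.154,-0.095,0.181,-0.3],[1,0.154,-0.095,0.181,-0.4],[1,0.154,-0.095,0.181,-0.5],[1,0.154,-0.095,0.181,-0.6],[1,0.304,-0.395,0.181,-0.7],[1,0.304,-0.395,0.181,-0.8],[1,0.304,-0.395,0.181,-0.9],[1,0.304,-0.395,0.181,-1.0]]}}

```text
clock: 3.6
tcp_pos: [0.4402, 0.3701, 0.4205]
orientation: [-0.213, 1.56, 0.214]
contact_force: [0.5, 0.6, -0.1]
grip_width: 0.0857
```

Request:
{"fn": "play_rows", "kwargs": {"plan": [[1,0.06,-0.12,0,-0.1],[1,0.06,-0.12,0,-0.2],[1,0.06,-0.12,0,-0.3],[1,0.06,-0.42,0,-0.4],[1,0.06,-0.42,0,-0.5],[1,0.06,-0.42,0,-0.6],[1,0.06,-0.42,-0.02,-0.7],[1,0.06,-0.42,-0.02,-0.8],[1,0.06,-0.42,-0.02,-0.887],[1,0.06,-0.42,-0.02,-0.887]]}}

```text
clock: 4.6
tcp_pos: [0.4981, -0.0559, 0.4003]
orientation: [0.488, 1.514, -0.49]
contact_force: [-0.3, -0.3, 0.9]
grip_width: 0.0855
```

```bash
cat >> h.py <<'E'
def st():
    o=r.get_obs(); M=Ro.from_rotvec(o["orientation"]).as_matrix()
    print("t",round(o["clock"],2),"tcp",np.round(o["tcp_pos"],4),"x",M[:,0].round(3),"phi",np.degrees(np.arctan2(M[1,2],M[0,2])).round(2),"F",np.round(o["contact_force"],2),"M",np.round(o["moment"],2),"w",round(float(o["grip_width"]),4),"q",np.round(o["joints"],2)); return o
E
python3 -c "
from h import *
st()"
```

```text
t 4.6 tcp [ 0.4981 -0.0559  0.4003] x [ 0.    -0.001 -1.   ] phi -35.79 F [-0.31 -0.27  0.85] M [ 0.04  0.   -0.05] w 0.0855 q [-0.69  0.05  0.72  1.77 -0.03  1.34 -0.59]
```

Request:
{"fn": "play_rows", "kwargs": {"plan": [[1,-0.11,-0.14,-0.2,0],[1,-0.11,-0.14,-0.2,0],[1,-0.11,-0.14,-0.2,0],[1,-0.11,-0.14,-0.2,0],[1,-0.11,-0.14,-0.2,0],[1,-0.11,-0.14,-0.2,0],[1,-0.11,-0.14,-0.2,0]]}}

```text
clock: 5.3
tcp_pos: [0.3871, -0.1886, 0.1988]
orientation: [0.481, 1.521, -0.482]
contact_force: [1.0, 0.8, 0.5]
grip_width: 0.0854
```

```bash
python3 - <<'E'
from h import *
st()
p=shot("wrist","w1.png")
for l,h in(("scoop_grip",.063),("scoop_pan",.003)):
    print(l,[(round(k["conf"],2),(np.array(k["position"])*[560,420]).round(),at_h(p,k["position"][0]*560,k["position"][1]*420,h).round(4)) for k in r.pinpoint(p,l)])
X,u,v=cloud(p)
m=(X[:,2]>.05)&(X[:,2]<.11)&(np.hypot(X[:,0]-.38,X[:,1]+.205)<.06)
H=X[m]; print(len(H)); yw=np.radians(55); dr=np.array([np.cos(yw),np.sin(yw)]); n=np.array([-dr[1],dr[0]]); g=np.array([.381,-.205])
for a in np.arange(.05,.11,.01):
    q=H[abs(H[:,2]-a)<.005][:,:2]-g
    if len(q)>5: print(round(a,2),len(q),"along",np.percentile(q@dr,[3,50,97]).round(3),"across",np.percentile(q@n,[3,50,97]).round(3))
E
```

```text
t 5.3 tcp [ 0.3871 -0.1886  0.1988] x [-0.004  0.    -1.   ] phi -35.19 F [0.96 0.81 0.52] M [ 0.02 -0.02 -0.03] w 0.0854 q [-0.46  0.15  0.85  2.19 -0.14  0.86 -0.13]
scoop_grip [(0.72, array([280., 218.]), array([ 0.3777, -0.2053,  0.063 ]))]
scoop_pan [(0.66, array([285.,  78.]), array([ 0.4543, -0.105 ,  0.003 ]))]
1771
0.05 134 along [0.019 0.022 0.024] across [-0.01   0.003  0.015]
0.06 281 along [0.013 0.017 0.02 ] across [-0.009  0.003  0.015]
0.07 316 along [0.005 0.01  0.014] across [-0.009  0.004  0.016]
0.08 378 along [-0.025  0.002  0.006] across [-0.008  0.004  0.016]
0.09 655 along [-0.021 -0.007 -0.001] across [-0.008  0.005  0.016]
0.1 7 along [-0.01  -0.008 -0.007] across [-0.003  0.006  0.011]
```

View pics/w1.png

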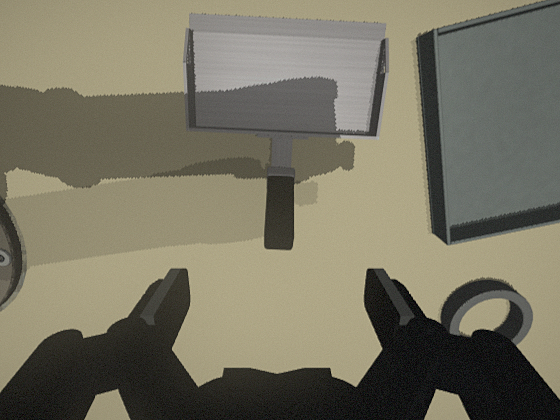

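Request:
{"fn": "play_rows", "kwargs": {"plan": [[1,-0.021,-0.028,-0.05,-0.035],[1,-0.021,-0.028,-0.08,-0.035],[1,-0.021,-0.028,-0.08,-0.035],[1,-0.021,-0.028,-0.08,-0.035]]}}

```text
clock: 5.85
tcp_pos: [0.3698, -0.2157, 0.1212]
orientation: [0.505, 1.511, -0.505]
contact_force: [0.7, -0.0, -0.1]
grip_width: 0.0853
```

```bash
python3 -c "
from h import *
st()"
```

```text
t 5.85 tcp [ 0.3698 -0.2157  0.1212] x [ 0. -0. -1.] phi -36.96 F [ 0.7  -0.01 -0.14] M [-0.   -0.03 -0.05] w 0.0853 q [-0.28  0.32  0.78  2.27 -0.36  0.68  0.12]
```

Request:
{"fn": "play_rows", "kwargs": {"plan": [[1,-0.002,-0.002,-0.05,0],[1,-0.002,-0.002,-0.052,0],[1,-0.002,-0.002,-0.052,0]]}}

```text
clock: 6.15
tcp_pos: [0.3676, -0.2178, 0.0697]
orientation: [0.506, 1.51, -0.505]
contact_force: [0.0, -0.1, -0.0]
grip_width: 0.0851
```

```bash
python3 -c "
from h import *
st()
p=shot('wrist','w2.png')"
```

```text
t 6.15 tcp [ 0.3676 -0.2178  0.0697] x [ 0.001  0.    -1.   ] phi -36.97 F [ 0.04 -0.14 -0.03] M [-0.01  0.04  0.02] w 0.0851 q [-0.16  0.42  0.67  2.3  -0.5   0.56  0.25]
```

View pics/w2.png

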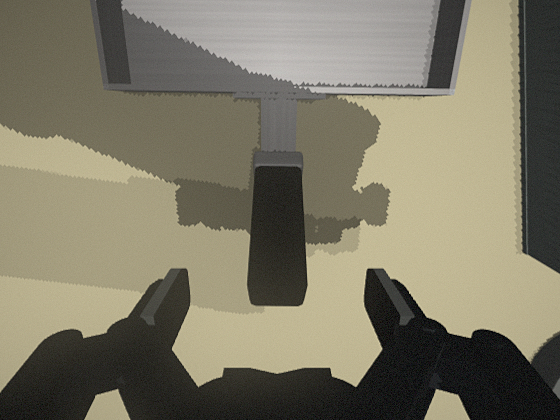

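Request:
{"fn": "play_rows", "kwargs": {"plan": [[-1,0,0,0,0],[-1,0,0,0,0],[-1,0,0,0,0],[-1,0,0,0,0],[-1,0,0,0,0]], "force": 60}}

```text
clock: 6.7
tcp_pos: [0.3669, -0.2181, 0.0687]
orientation: [0.506, 1.51, -0.506]
contact_force: [-1.0, -0.1, 3.6]
grip_width: 0.025
```

Request:
{"fn": "play_rows", "kwargs": {"plan": [[-1,0,0,0,0.1],[-1,0,0,0,0.2],[-1,0,0,0,0.3],[-1,0,0,0,0.4],[-1,0,0,0,0.5],[-1,0.02,0.02,0,0.6],[-1,0.04,0.05,0,0.694],[-1,0.06,0.08,0,0.694],[-1,0.09,0.11,0,0.694],[-1,0.119,0.14,0,0.694]]}}

```text
clock: 7.7
tcp_pos: [0.4861, -0.0777, 0.0687]
orientation: [-0.037, 1.571, 0.036]
contact_force: [-0.9, -3.4, 4.8]
grip_width: 0.0247
```

```bash
python3 - <<'E'
from h import *
st()
p=shot("top","top3.png")
for l,h in(("scoop_grip",.063),("scoop_pan",.003)):
    print(l,[(round(k["conf"],2),(np.array(k["position"])*[560,420]).round(),at_h(p,k["position"][0]*560,k["position"][1]*420,h).round(4)) for k in r.pinpoint(p,l)])
cv2.imwrite("pics/t3z.png",cv2.resize(p["pixels"][120:270,150:340],(760,600),interpolation=cv2.INTER_CUBIC))
E
```

```text
t 7.7 tcp [ 0.4861 -0.0777  0.0687] x [-0.    -0.001 -1.   ] phi 2.68 F [-0.92 -3.36  4.82] M [-0.35  0.36  0.25] w 0.0247 q [-0.35  0.47  0.47  2.15 -0.37  0.6   0.43]
scoop_grip []
scoop_pan [(0.66, array([260., 224.]), array([0.4777, 0.0719, 0.003 ]))]
```

View pics/t3z.png

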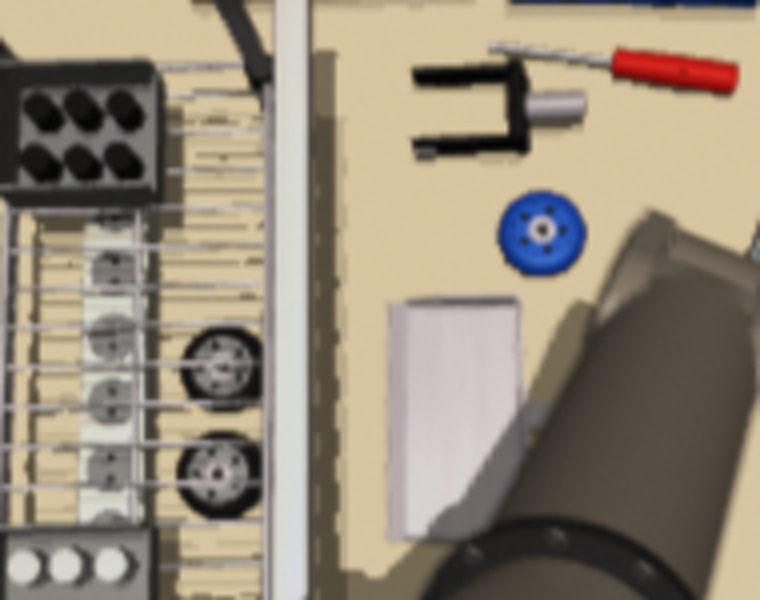

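Request:
{"fn": "play_rows", "kwargs": {"plan": [[0,0,0,0,0],[0,0,0,0,0],[0,0,-0.006,0.002,0],[0,0,-0.006,0.002,0],[-1,0,-0.006,0.002,0],[-1,0,-0.006,0.002,0],[-1,0,-0.006,0.002,0],[-1,0,-0.006,0.002,0]], "force": 80}}

```text
clock: 8.65
tcp_pos: [0.4857, -0.0844, 0.0705]
orientation: [-0.038, 1.57, 0.037]
contact_force: [-0.5, -1.8, 1.8]
grip_width: 0.0239
```

```bash
python3 - <<'E'
from h import *
st()
p=shot("top","top4.png")
for y in (305,422,540): print(at_h(p,150+391.5/4,120+y/4,.001).round(4))
p=shot("wrist","w4.png")
p=shot("scene","s4.png")
cv2.imwrite("pics/s4z.png",cv2.resize(p["pixels"][100:300,180:400],(660,600),interpolation=cv2.INTER_CUBIC))
E
```

```text
t 8.65 tcp [ 0.4857 -0.0844  0.0705] x [ 0.001 -0.    -1.   ] phi 2.73 F [-0.54 -1.81  1.78] M [-0.46  0.03 -0.03] w 0.0239 q [-0.33  0.47  0.47  2.14 -0.37  0.61  0.44]
[0.5661 0.1134 0.001 ]
[0.4739 0.1098 0.001 ]
[0.3834 0.1062 0.001 ]
```

View pics/s4z.png

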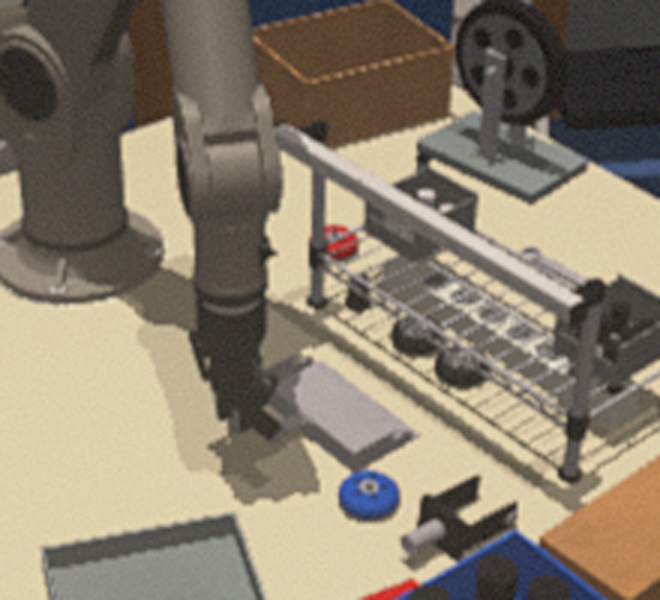

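View pics/w4.png

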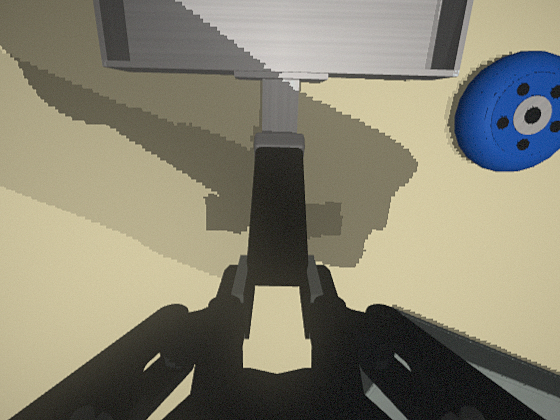

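Request:
{"fn": "play_rows", "kwargs": {"plan": [[0,0,0,0,0],[0,0,0,0,0],[0,0,-0.005,0.003,0],[0,0,-0.005,0.003,0],[-1,0,-0.005,0.003,0],[-1,0,-0.005,0.003,0],[-1,0,-0.005,0.003,0],[-1,0,-0.005,0.003,0]], "force": 80}}

```text
clock: 9.6
tcp_pos: [0.4858, -0.0892, 0.0734]
orientation: [-0.038, 1.57, 0.037]
contact_force: [0.5, -1.4, 1.7]
grip_width: 0.0202
```

```bash
python3 - <<'E'
from h import *
st()
p=shot("wrist","w5.png")
E
```

```text
t 9.6 tcp [ 0.4858 -0.0892  0.0734] x [ 0.001 -0.    -1.   ] phi 2.74 F [ 0.53 -1.41  1.72] M [-0.25 -0.12 -0.05] w 0.0202 q [-0.33  0.46  0.47  2.14 -0.36  0.61  0.45]
```

View pics/w5.png

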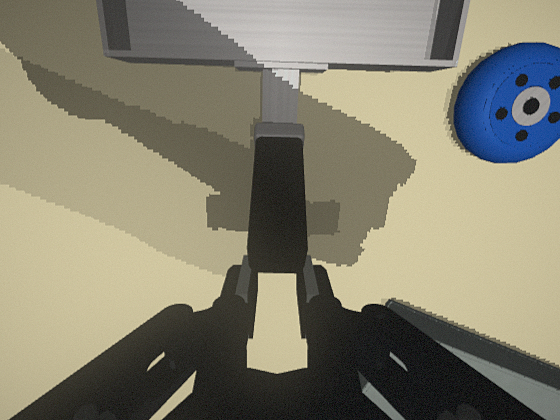

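Request:
{"fn": "play_rows", "kwargs": {"plan": [[-1,-0.0005,0.01,0,0],[-1,-0.0015,0.03,0,0],[-1,-0.0025,0.05,0,0],[-1,-0.0035,0.07,0,0],[-1,-0.004,0.085,0,0],[-1,-0.004,0.085,0,0]]}}

```text
clock: 10.25
tcp_pos: [0.4812, -0.0008, 0.0731]
orientation: [-0.04, 1.571, 0.042]
contact_force: [-1.0, 1.4, -0.6]
grip_width: 0.0205
```

```bash
python3 - <<'E'
from h import *
st()
p=shot("top","t6.png")
cv2.imwrite("pics/t6z.png",cv2.resize(p["pixels"][120:270,135:325],(760,600),interpolation=cv2.INTER_CUBIC))
E
```

```text
t 10.25 tcp [ 0.4812 -0.0008  0.0731] x [-0.001  0.001 -1.   ] phi 3.0 F [-0.96  1.36 -0.63] M [ 0.19  0.01 -0.04] w 0.0205 q [-0.51  0.45  0.48  2.17 -0.36  0.6   0.28]
```

View pics/t6z.png

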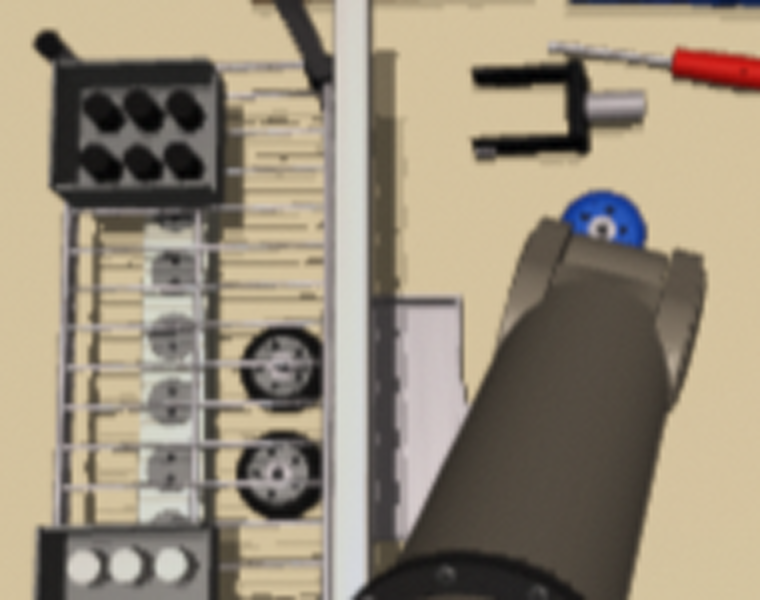

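Request:
{"fn": "play_rows", "kwargs": {"plan": [[-1,-0.0005,0.01,0,0],[-1,-0.001,0.02,0,0],[-1,-0.0015,0.03,0,0],[-1,-0.002,0.04,0,0],[-1,-0.0025,0.05,0,0],[-1,-0.003,0.06,0,0],[-1,-0.003,0.06,0,0]]}}

```text
clock: 11.0
tcp_pos: [0.4789, 0.0578, 0.0734]
orientation: [-0.038, 1.57, 0.039]
contact_force: [0.6, 1.0, 0.8]
grip_width: 0.0206
```

```bash
python3 - <<'E'
from h import *
st()
p=shot("top","t7.png")
cv2.imwrite("pics/t7z.png",cv2.resize(p["pixels"][120:270,135:325],(760,600),interpolation=cv2.INTER_CUBIC))
p=shot("scene","s7.png")
cv2.imwrite("pics/s7z.png",cv2.resize(p["pixels"][100:300,220:440],(660,600),interpolation=cv2.INTER_CUBIC))
E
```

```text
t 11.0 tcp [0.4789 0.0578 0.0734] x [ 0.001  0.001 -1.   ] phi 2.83 F [0.63 1.01 0.82] M [ 0.15 -0.18  0.  ] w 0.0206 q [-0.64  0.45  0.48  2.17 -0.36  0.6   0.15]
```

View pics/t7z.png

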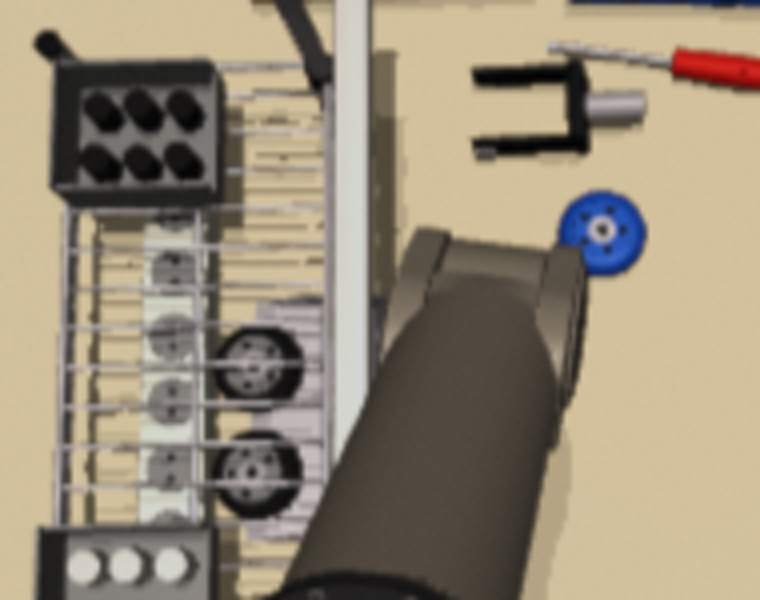

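View pics/s7z.png

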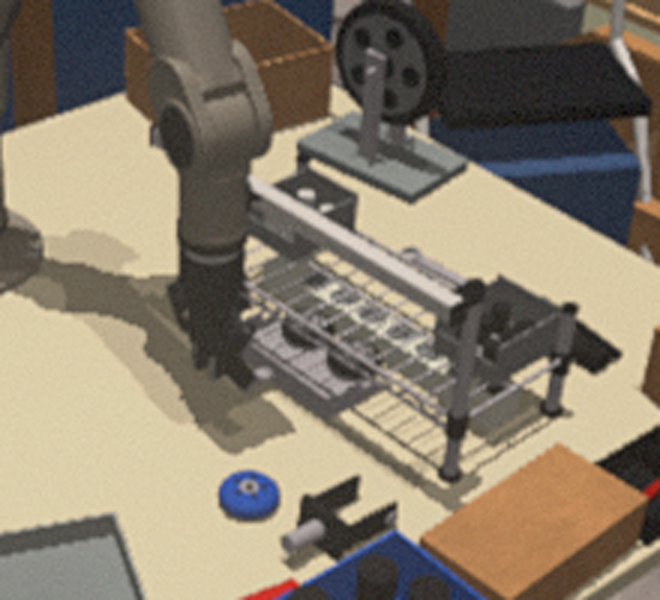

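Request:
{"fn": "play_rows", "kwargs": {"plan": [[-1,-0.0002,0.005,0,0],[-1,-0.0005,0.01,0,0],[-1,-0.0007,0.015,0,0],[-1,-0.001,0.02,0,0],[-1,-0.0012,0.024,0,0],[-1,-0.0013,0.027,0,0],[-1,-0.0013,0.027,0,0]]}}

```text
clock: 11.8
tcp_pos: [0.4776, 0.0821, 0.0736]
orientation: [-0.037, 1.57, 0.036]
contact_force: [0.4, -4.9, 5.5]
grip_width: 0.0206
```

```bash
python3 - <<'E'
from h import *
st()
p=shot("top","t8.png")
cv2.imwrite("pics/t8z.png",cv2.resize(p["pixels"][120:270,135:325],(760,600),interpolation=cv2.INTER_CUBIC))
p=shot("wrist","w8.png")
E
```

```text
t 11.8 tcp [0.4776 0.0821 0.0736] x [ 0.001 -0.001 -1.   ] phi 2.67 F [ 0.39 -4.85  5.49] M [-0.9  -0.11  0.  ] w 0.0206 q [-0.69  0.45  0.48  2.16 -0.36  0.6   0.1 ]
```

View pics/t8z.png

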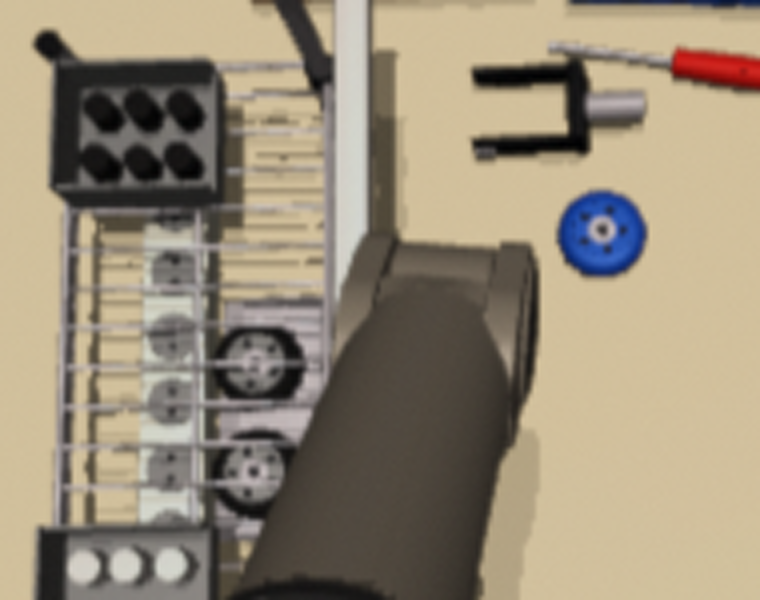

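View pics/w8.png

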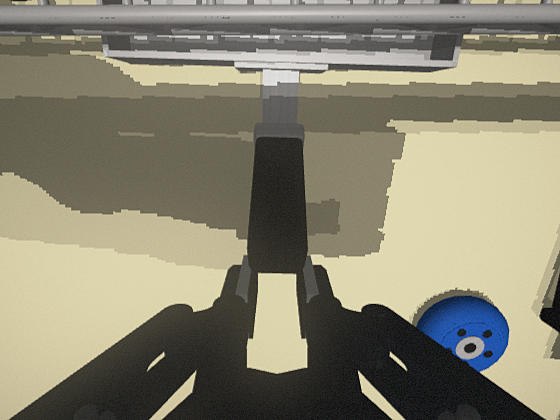

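Request:
{"fn": "play_rows", "kwargs": {"plan": [[-1,-0.0001,0.003,0,0],[-1,-0.0002,0.005,0,0],[-1,-0.0003,0.007,0,0],[-1,-0.0004,0.009,0,0],[-1,-0.0004,0.009,0,0]]}}

```text
clock: 12.4
tcp_pos: [0.4806, 0.0852, 0.0745]
orientation: [-0.038, 1.563, 0.027]
contact_force: [8.2, -20.2, 8.6]
grip_width: 0.0202
```

```bash
python3 - <<'E'
from h import *
st()
E
```

```text
t 12.4 tcp [0.4806 0.0852 0.0745] x [ 0.008 -0.006 -1.   ] phi 2.38 F [  8.25 -20.24   8.56] M [-4.51 -1.59  0.12] w 0.0202 q [-0.7   0.45  0.49  2.16 -0.36  0.6   0.08]
```

```bash
python3 - <<'E'
from h import *
p=shot("top","t9.png")
cv2.imwrite("pics/t9z.png",cv2.resize(p["pixels"][185:265,175:225],(500,800)[0:2],interpolation=cv2.INTER_CUBIC)[:600])
cv2.imwrite("pics/t9z.png",cv2.resize(p["pixels"][190:260,170:240],(600,600),interpolation=cv2.INTER_CUBIC))
p=shot("wrist","w9.png")
st()
E
```

```text
t 12.5 tcp [0.4806 0.0852 0.0745] x [ 0.008 -0.006 -1.   ] phi 2.37 F [  7.47 -20.83   6.19] M [-4.48 -1.66  0.13] w 0.0201 q [-0.7   0.45  0.49  2.16 -0.36  0.6   0.08]
```

View pics/t9z.png

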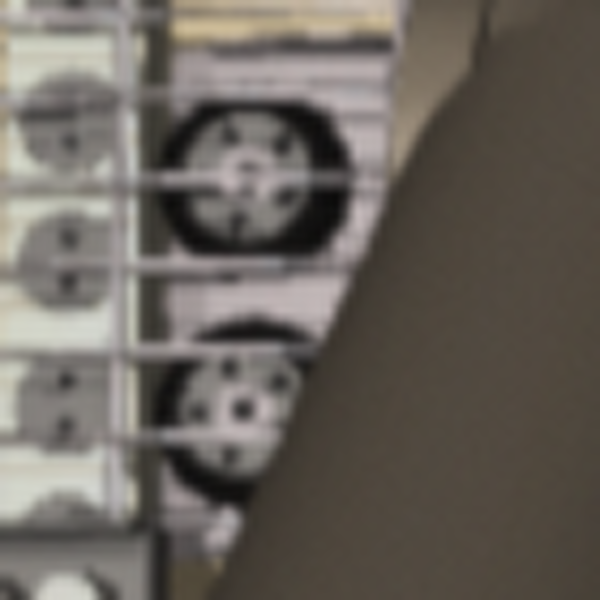

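View pics/w9.png

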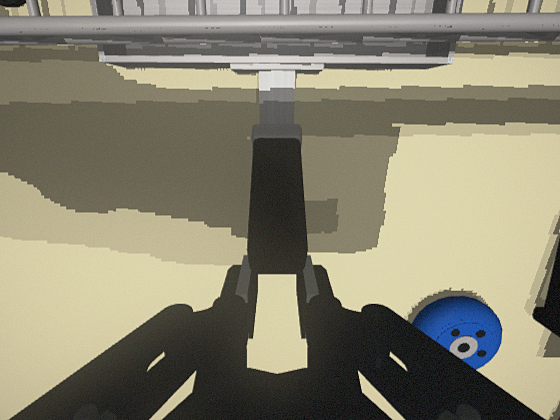

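Request:
{"fn": "play_rows", "kwargs": {"plan": [[-1,0.0005,-0.008,0,0],[-1,0.0008,-0.013,0,0],[-1,0.001,-0.02,0,0],[-1,0.0015,-0.029,0,0],[-1,0.002,-0.039,0,0],[-1,0.0025,-0.05,0,0],[-1,0.003,-0.06,0,0],[-1,0.0033,-0.067,0,0],[-1,0.0035,-0.07,0,0]]}}

```text
clock: 13.4
tcp_pos: [0.4803, 0.0209, 0.0733]
orientation: [-0.037, 1.571, 0.036]
contact_force: [0.0, 2.1, 0.8]
grip_width: 0.0208
```

```bash
python3 - <<'E'
from h import *
st()
p=shot("top","t10.png")
cv2.imwrite("pics/t10z.png",cv2.resize(p["pixels"][120:270,135:325],(760,600),interpolation=cv2.INTER_CUBIC))
p=shot("wrist","w10.png")
E
```

```text
t 13.4 tcp [0.4803 0.0209 0.0733] x [-0. -0. -1.] phi 2.67 F [0.03 2.11 0.8 ] M [ 0.42 -0.    0.03] w 0.0208 q [-0.56  0.45  0.48  2.17 -0.36  0.6   0.22]
```

View pics/t10z.png

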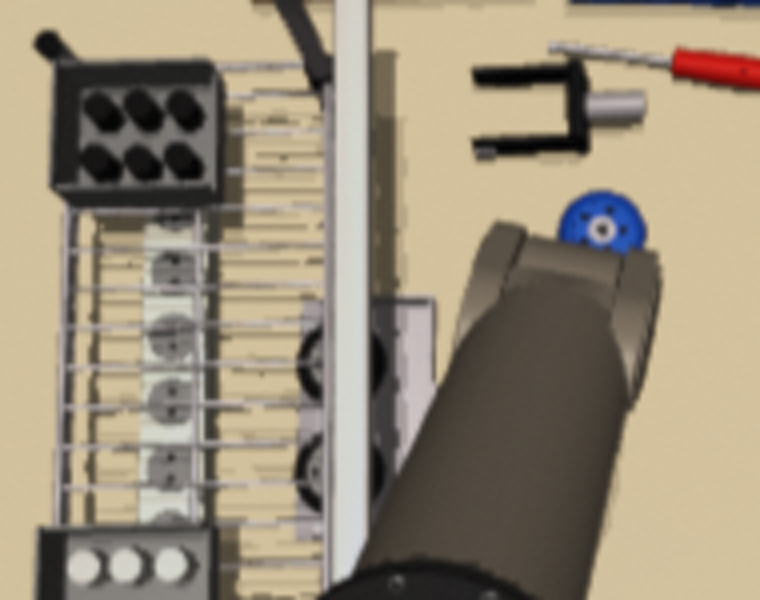

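View pics/w10.png

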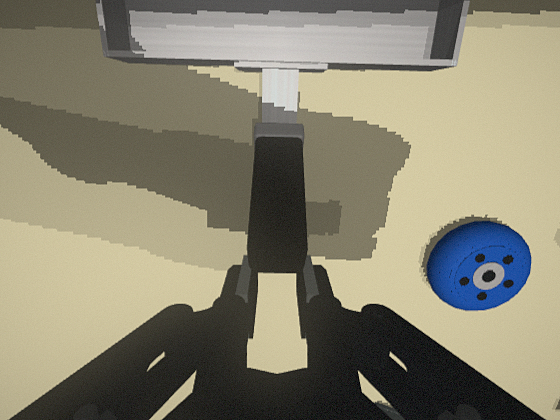

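Request:
{"fn": "play_rows", "kwargs": {"plan": [[-1,0.0005,-0.008,0,0],[-1,0.001,-0.021,0,0],[-1,0.002,-0.039,0,0],[-1,0.003,-0.063,0,0],[-1,0.0045,-0.093,0,0],[-1,0.0045,-0.093,0,0],[-1,0.0045,-0.093,0,0]]}}

```text
clock: 14.2
tcp_pos: [0.4852, -0.0745, 0.0738]
orientation: [-0.036, 1.569, 0.033]
contact_force: [-2.1, -3.4, 4.2]
grip_width: 0.0207
```

```bash
python3 - <<'E'
from h import *
st()
p=shot("top","t11.png")
cv2.imwrite("pics/t11z.png",cv2.resize(p["pixels"][120:270,135:325],(760,600),interpolation=cv2.INTER_CUBIC))
E
```

```text
t 14.2 tcp [ 0.4852 -0.0745  0.0738] x [ 0.002 -0.002 -1.   ] phi 2.52 F [-2.07 -3.43  4.16] M [-0.83  0.08  0.  ] w 0.0207 q [-0.36  0.46  0.48  2.15 -0.36  0.61  0.42]
```

View pics/t11z.png

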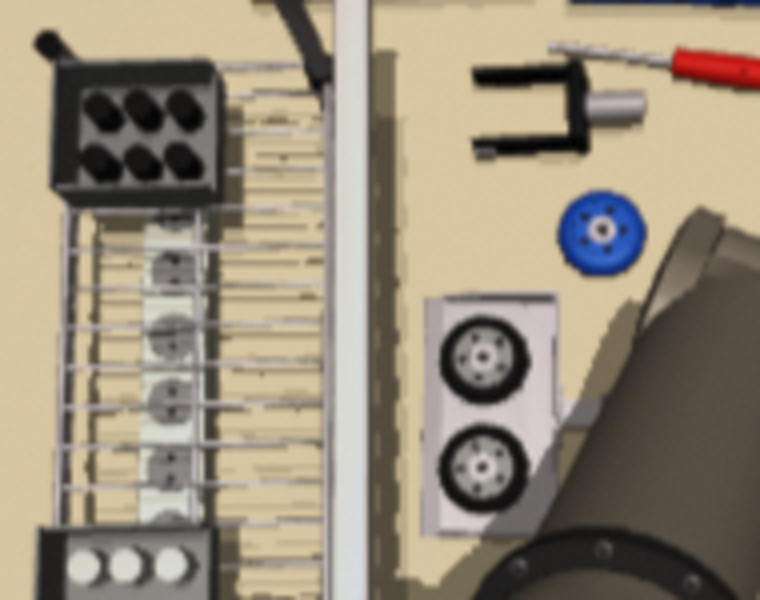

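Request:
{"fn": "play_rows", "kwargs": {"plan": [[0.2,0,0,0,0],[0.2,0,0,0,0],[0.2,0,0,0,0],[0.2,-0.0005,0.012,-0.01,0],[0.2,-0.001,0.024,-0.021,0],[0.2,-0.001,0.024,-0.021,0],[-1,-0.001,0.024,-0.021,0],[-1,-0.001,0.024,-0.021,0],[-1,-0.001,0.024,-0.021,0],[-1,-0.001,0.024,-0.021,0]], "force": 120}}

```text
clock: 15.25
tcp_pos: [0.4841, -0.0472, 0.0525]
orientation: [-0.037, 1.57, 0.037]
contact_force: [-0.3, 1.3, -1.0]
grip_width: 0.025
```

```bash
python3 - <<'E'
from h import *
st()
p=shot("wrist","w12.png")
E
```

```text
t 15.25 tcp [ 0.4841 -0.0472  0.0525] x [ 0.001  0.    -1.   ] phi 2.73 F [-0.29  1.29 -0.95] M [ 0.14 -0.27  0.07] w 0.025 q [-0.39  0.49  0.45  2.17 -0.39  0.56  0.39]
```

View pics/w12.png

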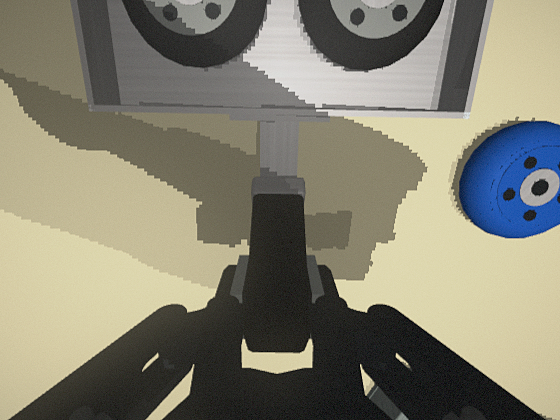

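Request:
{"fn": "play_rows", "kwargs": {"plan": [[-1,0,0,0.003,0],[-1,0,0,0.007,0],[-1,0,0,0.012,0],[-1,0,0,0.018,0],[-1,0,0,0.024,0],[-1,0,0,0.03,0],[-1,0,0,0.035,0],[-1,0,0,0.035,0]], "force": 120}}

```text
clock: 16.1
tcp_pos: [0.4844, -0.0469, 0.0881]
orientation: [-0.038, 1.569, 0.038]
contact_force: [-0.0, 0.1, -3.4]
grip_width: 0.0245
```

```bash
python3 - <<'E'
from h import *
st()
p=shot("wrist","w13.png")
X,u,v=cloud(p)
m=(u>150)&(u<410)&(v<110)
# pan floor pitch: points on back wall region and floor
sel=[(280,60),(280,90),(280,100),(450,40),(450,100),(85,60),(85,20)]
Xi=np.full(p["z_map"].shape+(3,),np.nan); Xi[v,u]=X
for a,b in sel: print((a,b),Xi[b,a].round(4))
s=shot("scene","s13.png")
cv2.imwrite("pics/s13z.png",cv2.resize(s["pixels"][130:280,220:390],(680,600),interpolation=cv2.INTER_CUBIC))
E
```

```text
t 16.1 tcp [ 0.4844 -0.0469  0.0881] x [ 0.001  0.    -1.   ] phi 2.75 F [-0.    0.12 -3.44] M [-0.44 -0.07 -0.06] w 0.0245 q [-0.44  0.43  0.5   2.15 -0.34  0.64  0.35]
(280, 60) [0.4809 0.0592 0.0391]
(280, 90) [0.4817 0.0439 0.0396]
(280, 100) [0.4819 0.0386 0.0387]
(450, 40) [0.5702 0.0727 0.0413]
(450, 100) [0.5715 0.0427 0.0517]
(85, 60) [0.3903 0.0515 0.0665]
(85, 20) [0.3906 0.0687 0.0624]
```

View pics/w13.png

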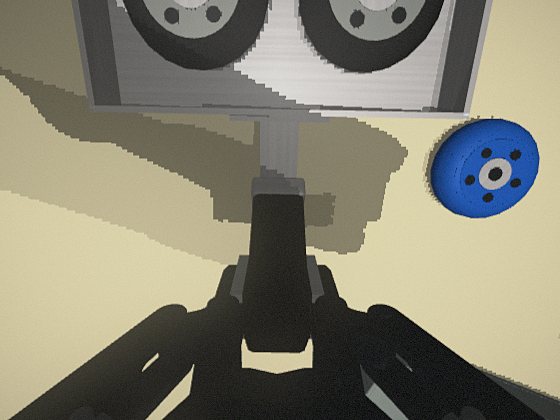

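View pics/s13z.png

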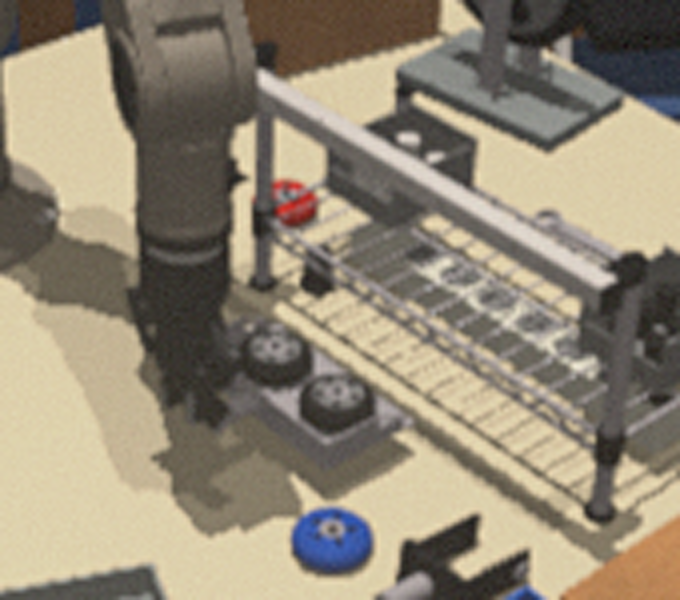

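Request:
{"fn": "play_rows", "kwargs": {"plan": [[-1,0,-0.003,0.006,-0.02],[-1,0,-0.009,0.014,-0.06],[-1,0.002,-0.018,0.022,-0.12],[-1,0.004,-0.028,0.03,-0.2],[-1,0.007,-0.038,0.037,-0.29],[-1,0.01,-0.049,0.04,-0.39],[-1,0.013,-0.06,0.04,-0.49],[-1,0.016,-0.071,0.04,-0.58],[-1,0.018,-0.08,0.04,-0.65],[-1,0.019,-0.086,0.04,-0.69]], "force": 120}}

```text
clock: 17.2
tcp_pos: [0.5026, -0.1339, 0.1274]
orientation: [0.505, 1.511, -0.506]
contact_force: [0.3, 0.1, -4.4]
grip_width: 0.0248
```

```bash
python3 - <<'E'
from h import *
st()
p=shot("wrist","w14.png")
E
```

```text
t 17.2 tcp [ 0.5026 -0.1339  0.1274] x [-0.001 -0.    -1.   ] phi -37.0 F [ 0.26  0.06 -4.4 ] M [-0.37  0.28  0.02] w 0.0248 q [-0.43  0.45  0.72  2.06 -0.43  0.78 -0.09]
```

View pics/w14.png

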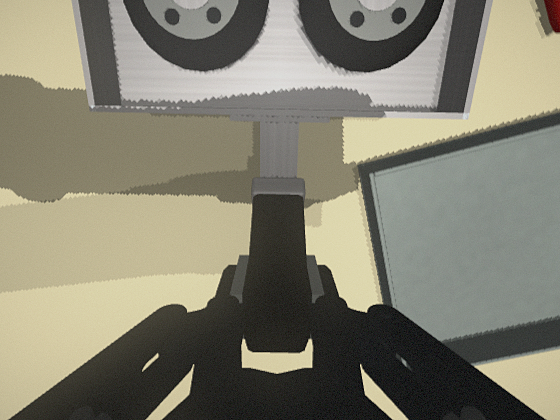

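Request:
{"fn": "play_rows", "kwargs": {"plan": [[-1,0,-0.003,0,-0.03],[-1,0,-0.01,0,-0.09],[-1,0,-0.02,0,-0.18],[-1,0,-0.03,0,-0.28],[-1,0,-0.04,0,-0.38],[-1,0,-0.05,0,-0.48],[-1,0,-0.06,0,-0.58],[-1,0,-0.07,0,-0.68],[-1,0,-0.08,0,-0.78],[-1,0,-0.085,0,-0.88]]}}

```text
clock: 18.25
tcp_pos: [0.5025, -0.2181, 0.1272]
orientation: [1.177, 1.231, -1.176]
contact_force: [-0.3, -0.2, -3.9]
grip_width: 0.025
```

Request:
{"fn": "play_rows", "kwargs": {"plan": [[-1,0,0,0,-0.1],[-1,0,0,0,-0.2],[-1,0,0,0,-0.29],[-1,0,0,0,-0.36],[-1,0,0,0,-0.41],[-1,0,0,0,-0.447],[-1,0,0,0,-0.447],[-1,0,0,0,-0.447]]}}

```text
clock: 19.05
tcp_pos: [0.5028, -0.2176, 0.1272]
orientation: [1.496, 0.995, -1.495]
contact_force: [0.2, -0.0, -3.5]
grip_width: 0.0245
```

```bash
python3 - <<'E'
from h import *
st()
p=shot("wrist","w15.png")
q=shot("top","t15.png")
cv2.imwrite("pics/t15z.png",cv2.resize(q["pixels"][100:260,290:480],(712,600),interpolation=cv2.INTER_CUBIC))
E
```

```text
t 19.05 tcp [ 0.5028 -0.2176  0.1272] x [-0.     0.001 -1.   ] phi -112.75 F [ 0.25 -0.05 -3.51] M [0.19 0.45 0.02] w 0.0245 q [-0.46  0.65  1.05  2.01 -0.72  0.91 -0.99]
```

View pics/w15.png

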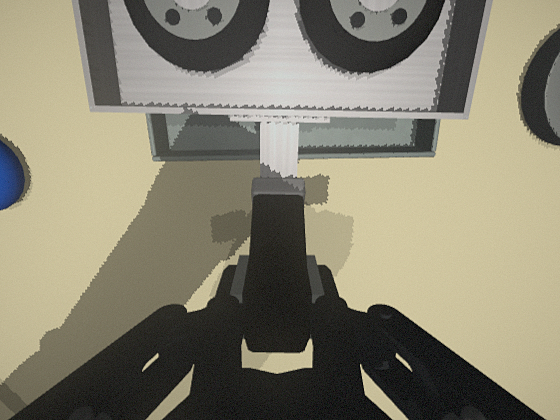

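View pics/t15z.png

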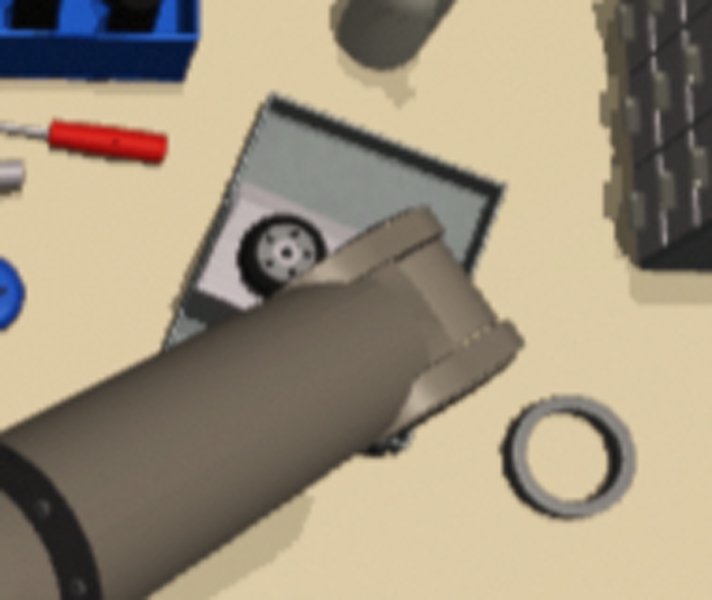

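```bash
python3 - <<'E'
from h import *
p=r.grab_frame("wrist"); p["obs"]=r.get_obs()
cv2.imwrite("pics/w16z.png",cv2.resize(p["pixels"][60:200,60:500],None,fx=1.8,fy=1.8,interpolation=cv2.INTER_CUBIC))
X,u,v=cloud(p); Xi=np.full(p["z_map"].shape+(3,),np.nan); Xi[v,u]=X
m=(X[:,2]>.02)&(X[:,2]<.042)&(v>100)&(v<175)&(u>130)&(u<460)
Y=X[m]; Y=Y[Y[:,2]>.030]
# near wall rim
d=np.array([np.cos(np.radians(-23)),np.sin(np.radians(-23))]); n=np.array([-d[1],d[0]]); t=np.array(p["obs"]["tcp_pos"][:2])
s=(Y[:,:2]-t)@d; w=(Y[:,:2]-t)@n
print(len(Y),np.percentile(s,[1,50,99]).round(4),np.percentile(w,[0.5,1,99,99.5]).round(4), w.min(),w.max())
for a in np.arange(-.1,.11,.02):
    k=abs(w-a)<.01
    if k.sum()>4: print(round(a,2),k.sum(),np.percentile(s[k],[5,50,95]).round(4))
m=(X[:,2]>.09)&(X[:,2]<.125)&(v<125)&(u<500)&(u>60)
Y=X[m]; s=(Y[:,:2]-t)@d; w=(Y[:,:2]-t)@n
print("scoop w",np.percentile(w,[.5,1,50,99,99.5]).round(4))
for lo in (-.1,.08):
    k=(w>lo)&(w<lo+.02); print(lo,k.sum(),np.percentile(s[k],[1,5,50,95]).round(4),np.percentile(w[k],[2,50,98]).round(4), np.polyfit(s[k],w[k],1))
E
```

```text
2183 [0.0417 0.0466 0.0737] [-0.1151 -0.1148  0.0936  0.0938] -0.11602325821070036 0.09430377784825844
-0.1 183 [0.0451 0.0475 0.049 ]
-0.08 162 [0.0451 0.0471 0.0485]
-0.06 182 [0.0442 0.0466 0.0481]
-0.04 164 [0.0442 0.0462 0.0478]
-0.02 139 [0.0434 0.0459 0.0474]
0.02 149 [0.0425 0.045  0.0465]
0.04 170 [0.0426 0.0448 0.0462]
0.06 171 [0.0417 0.0442 0.0457]
0.08 189 [0.0417 0.044  0.0523]
0.1 349 [0.044  0.0605 0.0738]
scoop w [-0.0935 -0.093  -0.0063  0.0911  0.0916]
-0.1 2837 [0.0758 0.0777 0.1029 0.1252] [-0.0939 -0.0911 -0.084 ] [-0.04617242 -0.0863205 ]
0.08 2639 [0.0787 0.0805 0.104  0.1248] [0.0834 0.0892 0.092 ] [0.01243222 0.08794149]
```

View pics/w16z.png

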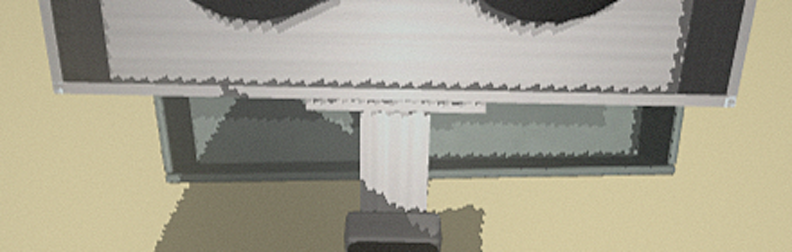

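Request:
{"fn": "play_rows", "kwargs": {"plan": [[-1,0.003,-0.004,0,0.01],[-1,0.008,-0.01,0,0.02],[-1,0.013,-0.016,0,0.033],[-1,0.0156,-0.0187,-0.004,0.033],[-1,0.0156,-0.0187,-0.01,0.033],[-1,0.0156,-0.0187,-0.017,0.033],[-1,0.0156,-0.0187,-0.024,0.033],[-1,0.0156,-0.0187,-0.029,0.033],[-1,0.0156,-0.0187,-0.032,0.033],[-1,0.0156,-0.0187,-0.032,0.033]]}}

```text
clock: 20.2
tcp_pos: [0.5181, -0.2365, 0.0948]
orientation: [1.473, 1.014, -1.474]
contact_force: [0.5, -0.1, -3.7]
grip_width: 0.0243
```

```bash
cat > chk.py <<'E'
from h import *
import sys
o=st(); p=shot("wrist",sys.argv[1]+"w.png"); s=shot("scene",sys.argv[1]+"s.png")
cv2.imwrite("pics/%sz.png"%sys.argv[1],cv2.resize(s["pixels"][190:350,170:330],(600,600),interpolation=cv2.INTER_CUBIC))
E
python3 chk.py a1
```

```text
t 20.2 tcp [ 0.5181 -0.2365  0.0948] x [-0.001  0.    -1.   ] phi -110.92 F [ 0.53 -0.06 -3.74] M [0.17 0.42 0.01] w 0.0243 q [-0.37  0.71  0.97  1.97 -0.77  0.88 -0.91]
```

View pics/a1w.png

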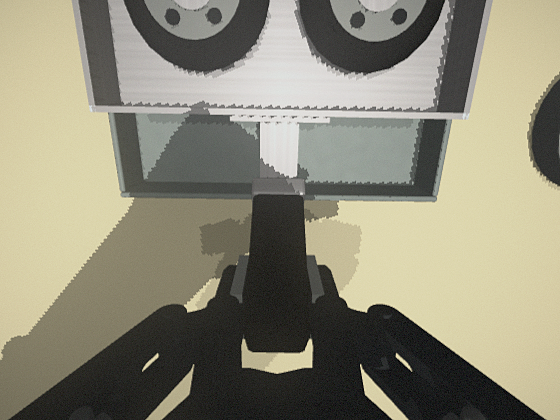

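View pics/a1z.png

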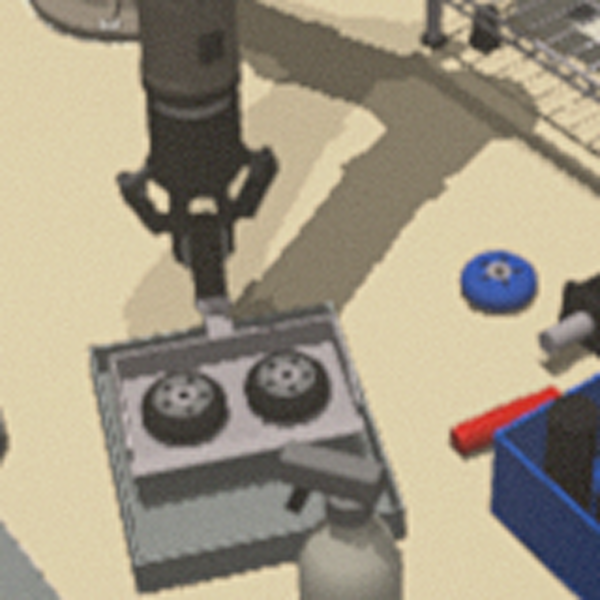

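Request:
{"fn": "play_rows", "kwargs": {"plan": [[-1,0,0,0,0],[-1,0,0,0,0],[-1,0,0,0,0]], "force": 45}}

```text
clock: 20.6
tcp_pos: [0.5186, -0.2367, 0.0955]
orientation: [1.473, 1.013, -1.473]
contact_force: [-0.2, -0.8, -4.2]
grip_width: 0.0246
```

```bash
cat > pitch.py <<'E'
from h import *
import sys
o=st(); p=shot("wrist",sys.argv[1]+"w.png"); X,u,v=cloud(p)
R=Ro.from_rotvec(o["orientation"]).as_matrix(); d=R[:2,1]; n=np.array([-d[1],d[0]])
s=(X[:,:2]-o["tcp_pos"][:2])@d; w=(X[:,:2]-o["tcp_pos"][:2])@n
m=(abs(w)<.012)&(s>.085)&(s<.125)&(X[:,2]>0)&(X[:,2]<.2)&(v<115)
c=np.polyfit(s[m],X[m][:,2],1); print("floor pitch deg",np.degrees(np.arctan(c[0])).round(2),"z at s=.1",np.polyval(c,.1).round(4),m.sum())
E
python3 pitch.py b1
```

```text
t 20.6 tcp [ 0.5186 -0.2367  0.0955] x [ 0. -0. -1.] phi -110.92 F [-0.15 -0.76 -4.2 ] M [ 0.16  0.46 -0.05] w 0.0246 q [-0.37  0.71  0.97  1.97 -0.77  0.88 -0.91]
floor pitch deg 10.11 z at s=.1 0.047 3789
```

```bash
cat > pitch.py <<'E'
from h import *
import sys
o=st(); p=shot("wrist",sys.argv[1]+"w.png"); X,u,v=cloud(p)
R=Ro.from_rotvec(o["orientation"]).as_matrix(); d=R[:2,1]; n=np.array([-d[1],d[0]])
s=(X[:,:2]-o["tcp_pos"][:2])@d; w=(X[:,:2]-o["tcp_pos"][:2])@n
for a in np.arange(.07,.19,.01):
    m=(abs(w)<.006)&(abs(s-a)<.005)&(v<118)
    if m.sum()>5: print(round(a,2),np.median(X[m][:,2]).round(4),end="; ")
print()
E
python3 pitch.py b2
```

```text
t 20.65 tcp [ 0.5185 -0.2367  0.0954] x [ 0. -0. -1.] phi -110.92 F [-0.11 -0.4  -4.34] M [ 0.11  0.4  -0.03] w 0.0252 q [-0.37  0.71  0.97  1.97 -0.77  0.88 -0.91]
0.08 0.0482; 0.09 0.0464; 0.1 0.0463; 0.11 0.0463; 0.12 0.0462; 0.13 0.0462;
```

Request:
{"fn": "play_rows", "kwargs": {"plan": [[-1,0,0,0,0],[-1,0,0,0,0]], "force": 30}}

```text
clock: 20.9
tcp_pos: [0.5184, -0.2367, 0.0953]
orientation: [1.473, 1.014, -1.473]
contact_force: [-0.0, 0.9, -4.6]
grip_width: 0.0249
```

```bash
python3 pitch.py b3
```

```text
t 20.9 tcp [ 0.5184 -0.2367  0.0953] x [ 0.  0. -1.] phi -110.93 F [-0.01  0.92 -4.55] M [0.22 0.4  0.05] w 0.0249 q [-0.37  0.71  0.97  1.97 -0.77  0.88 -0.91]
0.08 0.0482; 0.09 0.0463; 0.1 0.0462; 0.11 0.0461; 0.12 0.046; 0.13 0.0461;
```

Request:
{"fn": "play_rows", "kwargs": {"plan": [[-1,0,0,0,0],[-1,0,0,0,0]], "force": 20}}

```text
clock: 21.15
tcp_pos: [0.5185, -0.2367, 0.0953]
orientation: [1.473, 1.014, -1.473]
contact_force: [0.6, -0.1, -4.2]
grip_width: 0.0246
```

```bash
python3 pitch.py b4
```

```text
t 21.15 tcp [ 0.5185 -0.2367  0.0953] x [-0. -0. -1.] phi -110.93 F [ 0.59 -0.11 -4.19] M [ 0.14  0.47 -0.05] w 0.0246 q [-0.37  0.71  0.97  1.97 -0.77  0.88 -0.91]
0.08 0.0477; 0.09 0.0463; 0.1 0.0462; 0.11 0.0461; 0.12 0.046; 0.13 0.0461;
```

```bash
python3 - <<'E'
from h import *
t=np.array([.5185,-.2367]); d=np.array([np.cos(np.radians(-22)),np.sin(np.radians(-22))]); n=np.array([-d[1],d[0]])
q=shot("top","t17.png")
cv2.imwrite("pics/t17z.png",cv2.resize(q["pixels"][110:220,320:440],(654,600),interpolation=cv2.INTER_CUBIC))
q0=dict(np.load("top1.npz"))
X=at_h(q0,354.9,148.8,.075)[:2]-np.array([.5028,-.2176]); dd=np.array([np.cos(np.radians(-23.9)),np.sin(np.radians(-23.9))]); print("front est",X@dd,X@np.array([-dd[1],dd[0]]))
E
```

```text
front est 0.17979784922414194 0.08989335546072465
```

View pics/t17z.png

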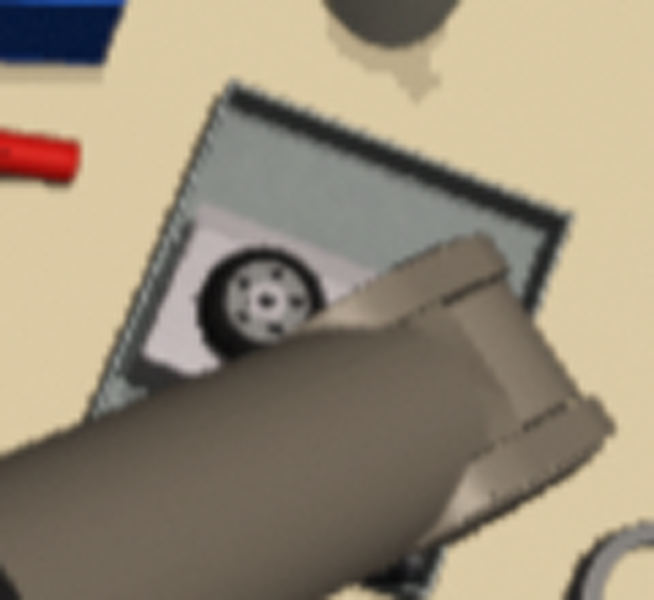

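Request:
{"fn": "play_rows", "kwargs": {"plan": [[-1,-0.005,0.002,0.002,0],[-1,-0.015,0.006,0.004,0],[-1,-0.027,0.011,0.005,0],[-1,-0.04,0.016,0.005,0],[-1,-0.052,0.021,0.005,0],[-1,-0.06,0.0245,0.003,0],[-1,-0.063,0.0255,0,0],[-1,-0.063,0.0255,-0.003,0],[-1,-0.063,0.0255,-0.006,0],[-1,-0.063,0.0255,-0.006,0]], "force": 80}}

```text
clock: 22.25
tcp_pos: [0.4558, -0.2113, 0.0889]
orientation: [1.472, 1.014, -1.473]
contact_force: [-0.0, 0.5, -4.6]
grip_width: 0.0247
```

```bash
python3 pitch.py c1; python3 - <<'E'
from h import *
q=shot("top","t18.png")
cv2.imwrite("pics/t18z.png",cv2.resize(q["pixels"][110:230,310:440],(650,600),interpolation=cv2.INTER_CUBIC))
s=shot("scene","s18.png")
cv2.imwrite("pics/s18z.png",cv2.resize(s["pixels"][190:350,170:330],(600,600),interpolation=cv2.INTER_CUBIC))
E
```

```text
t 22.25 tcp [ 0.4558 -0.2113  0.0889] x [-0. -0. -1.] phi -110.91 F [-0.02  0.47 -4.63] M [ 0.24  0.46 -0.01] w 0.0247 q [-0.43  0.63  0.99  2.13 -0.77  0.79 -0.88]
0.08 0.0414; 0.09 0.0398; 0.1 0.0397; 0.11 0.0397; 0.12 0.0397; 0.13 0.0397;
```

View pics/t18z.png

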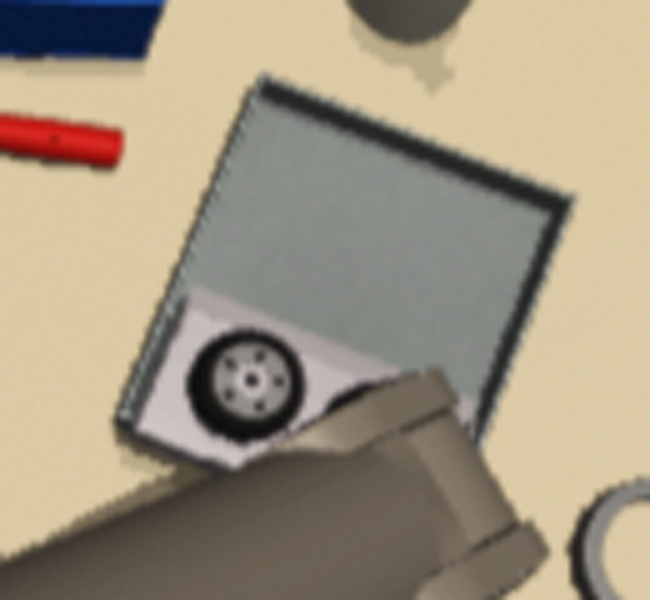

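View pics/s18z.png

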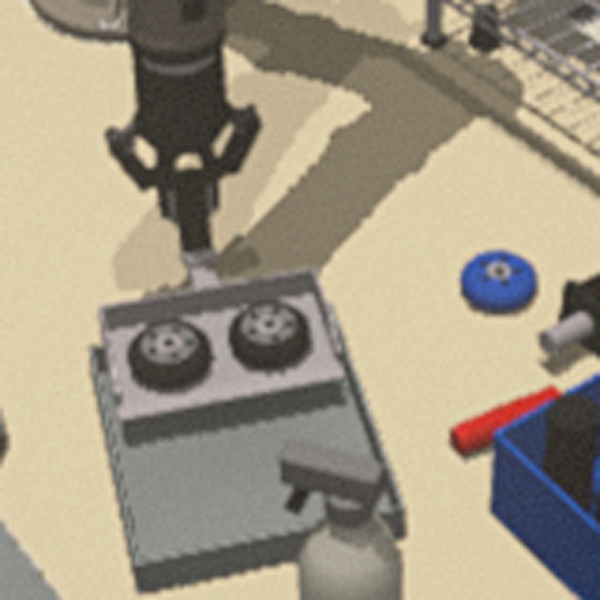

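```bash
python3 - <<'E'
from h import *
o=r.get_obs(); t=np.array(o["tcp_pos"][:2]); d=np.array([np.cos(np.radians(-22)),np.sin(np.radians(-22))]); n=np.array([-d[1],d[0]])
for nm in("top","scene"):
    q=shot(nm,"x.png"); X,u,v=cloud(q); s=(X[:,:2]-t)@d; w=(X[:,:2]-t)@n
    print(nm)
    for sgn in(1,-1):
      for a,zl,zh in((.20,.026,.04),(.24,.026,.04),(.28,.026,.04),(.11,.045,.075),(.13,.045,.075)):
        m=(abs(s-a)<.012)&(X[:,2]>zl)&(X[:,2]<zh)&(w*sgn>.07)&(w*sgn<.13)
        if m.sum()>3: print(a,m.sum(),np.percentile(w[m],[5,50,95]).round(4))
    # front edge
    m=(abs(w)<.08)&(X[:,2]>.034)&(X[:,2]<.045)&(s>.1)&(s<.21); print("front",np.percentile(s[m],[90,97,99]).round(4))
    m=(abs(w)<.08)&(X[:,2]>.025)&(X[:,2]<.045)&(s>.25)&(s<.36); print("far wall",m.sum(),np.percentile(s[m],[5,50,95]).round(4))
E
```

```text
top
0.2 11 [0.1005 0.1026 0.1039]
0.24 11 [0.1007 0.1025 0.1041]
0.28 10 [0.1006 0.1023 0.1043]
0.11 14 [0.0715 0.0905 0.0924]
0.13 21 [0.071  0.0742 0.0923]
0.2 11 [-0.1052 -0.1024 -0.1019]
0.24 14 [-0.1057 -0.1028 -0.1013]
0.28 14 [-0.1051 -0.1021 -0.1011]
front [0.1805 0.1824 0.183 ]
far wall 128 [0.325  0.3272 0.3298]
scene
0.2 8 [0.1008 0.1029 0.1047]
0.24 8 [0.1011 0.1021 0.1048]
0.28 11 [0.101  0.1034 0.1043]
0.11 11 [0.074  0.0906 0.0923]
0.13 18 [0.0716 0.0905 0.0933]
0.2 9 [-0.1048 -0.103  -0.1015]
0.24 12 [-0.1047 -0.1033 -0.1011]
0.28 11 [-0.1045 -0.1026 -0.1009]
0.11 8 [-0.0925 -0.0914 -0.0895]
0.13 17 [-0.0922 -0.0768 -0.0711]
front [0.1827 0.1852 0.1871]
far wall 110 [0.3287 0.3323 0.336 ]
```

Request:
{"fn": "play_rows", "kwargs": {"plan": [[-1,0,0,-0.002,0],[-0.3,0,0,-0.001,0],[-0.3,0.002,-0.001,0.005,0],[-0.3,0.008,-0.003,0.014,0],[-0.3,0.015,-0.006,0.023,0],[-0.3,0.022,-0.009,0.03,0],[-0.3,0.024,-0.01,0.03,0],[-0.3,0.024,-0.01,0.03,0]]}}

```text
clock: 23.3
tcp_pos: [0.48, -0.2214, 0.1195]
orientation: [1.473, 1.013, -1.472]
contact_force: [-0.8, 0.2, 0.2]
grip_width: 0.03
```

```bash
python3 chk.py d1
```

```text
t 23.3 tcp [ 0.48   -0.2214  0.1195] x [ 0.001 -0.    -1.   ] phi -110.9 F [-0.82  0.15  0.24] M [-0.02  0.06 -0.04] w 0.03 q [-0.45  0.63  1.04  2.06 -0.72  0.87 -0.93]
```

View pics/d1z.png

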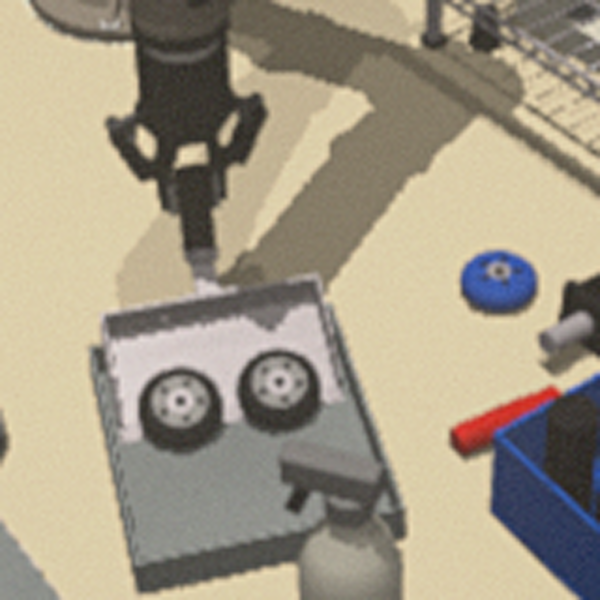

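View pics/d1w.png

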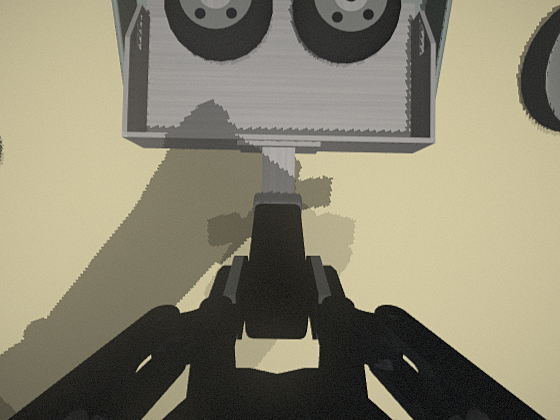

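Request:
{"fn": "play_rows", "kwargs": {"plan": [[-1,0,0,0,0],[-1,0,0,0,0],[-1,0,0,0,0],[-1,0,0,0.001,0],[-1,0.004,-0.0016,0.002,0],[-1,0.013,-0.0052,0.002,0],[-1,0.025,-0.01,0.002,0],[-1,0.038,-0.0153,0.002,0],[-1,0.048,-0.0193,0.002,0],[-1,0.051,-0.0206,0.002,0]], "force": 90}}

```text
clock: 24.4
tcp_pos: [0.5319, -0.2422, 0.1212]
orientation: [1.472, 1.013, -1.472]
contact_force: [-0.5, 0.5, -3.5]
grip_width: 0.0249
```

```bash
python3 chk.py d2; python3 pitch.py d3
```

```text
t 24.4 tcp [ 0.5319 -0.2422  0.1212] x [ 0.    -0.001 -1.   ] phi -110.88 F [-0.54  0.48 -3.46] M [0.16 0.38 0.03] w 0.0249 q [-0.38  0.7   1.    1.92 -0.74  0.94 -0.95]
t 24.5 tcp [ 0.5308 -0.2421  0.1212] x [-0. -0. -1.] phi -110.92 F [-0.4   0.18 -2.11] M [0.06 0.25 0.05] w 0.0246 q [-0.38  0.7   1.    1.93 -0.74  0.94 -0.95]
0.07 0.0383; 0.08 0.0361; 0.09 0.0327; 0.1 0.029; 0.11 0.0252; 0.12 0.0215; 0.13 0.0177; 0.14 0.0144; 0.15 0.0093;
```

View pics/d2z.png

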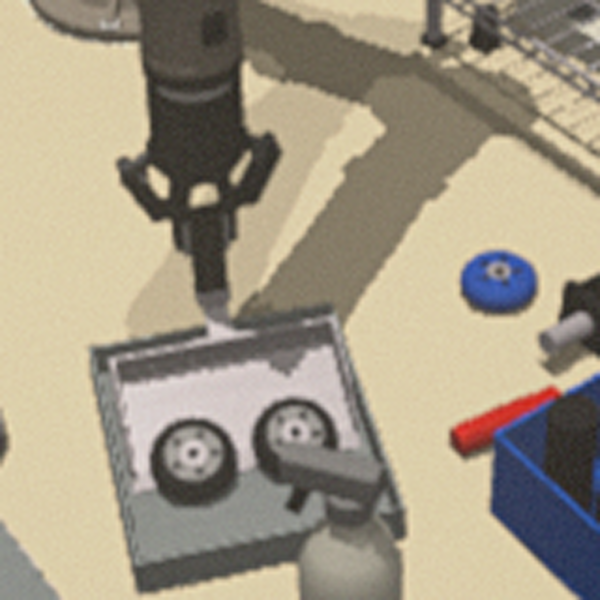

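Request:
{"fn": "play_rows", "kwargs": {"plan": [[-1,-0.007,0.003,0,0],[-1,-0.019,0.0077,0,0],[-1,-0.031,0.0125,0,0],[-1,-0.041,0.0166,0,0],[-1,-0.042,0.017,0,0]]}}

```text
clock: 25.05
tcp_pos: [0.4867, -0.224, 0.1213]
orientation: [1.474, 1.015, -1.474]
contact_force: [0.1, -0.2, -2.1]
grip_width: 0.0249
```

```bash
python3 chk.py d4
```

```text
t 25.05 tcp [ 0.4867 -0.224   0.1213] x [-0.001  0.001 -1.   ] phi -110.98 F [ 0.1  -0.17 -2.12] M [ 0.09  0.21 -0.03] w 0.0249 q [-0.44  0.63  1.04  2.04 -0.72  0.89 -0.93]
```

View pics/d4z.png

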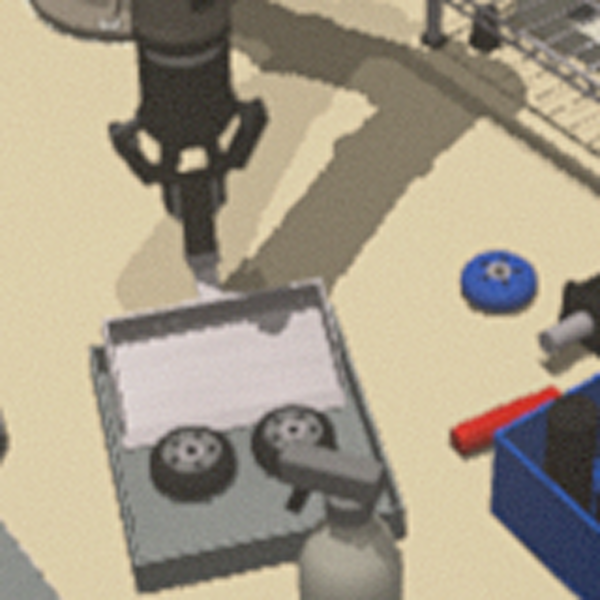

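Request:
{"fn": "play_rows", "kwargs": {"plan": [[-1,-0.01,0.004,0.005,0],[-1,-0.022,0.009,0.011,0],[-1,-0.034,0.014,0.018,0],[-1,-0.037,0.015,0.03,0],[-1,-0.037,0.015,0.05,0],[-1,-0.037,0.015,0.065,0]]}}

```text
clock: 25.75
tcp_pos: [0.4515, -0.21, 0.188]
orientation: [1.474, 1.013, -1.472]
contact_force: [0.4, 0.1, -3.0]
grip_width: 0.025
```

```bash
python3 chk.py d5
```

```text
t 25.75 tcp [ 0.4515 -0.21    0.188 ] x [ 0.001 -0.    -1.   ] phi -110.95 F [ 0.44  0.08 -2.99] M [-0.01  0.15 -0.06] w 0.025 q [-0.6   0.5   1.21  2.07 -0.58  0.96 -1.02]
```

View pics/d5z.png

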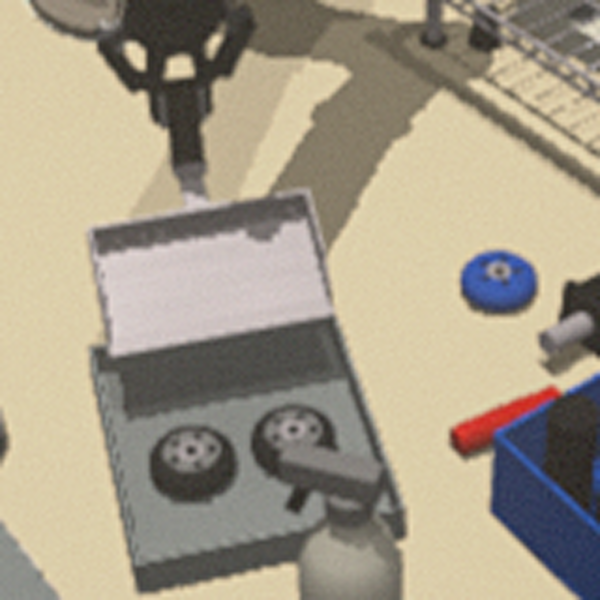

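Request:
{"fn": "play_rows", "kwargs": {"plan": [[-1,0,0,0.02,0.1],[-1,-0.005,0.005,0.02,0.24],[-1,-0.008,0.01,0.02,0.38],[-1,-0.01,0.015,0.02,0.52],[-1,-0.013,0.02,0.02,0.66],[-1,-0.016,0.025,0.02,0.8],[-1,-0.02,0.03,0.02,0.94],[-1,-0.023,0.035,0.02,1.08],[-1,-0.026,0.04,0.02,1.22],[-1,-0.028,0.045,0.02,1.36]]}}

```text
clock: 26.85
tcp_pos: [0.4229, -0.1646, 0.2061]
orientation: [0.447, 1.524, -0.447]
contact_force: [-0.4, 0.2, -3.0]
grip_width: 0.0246
```

Request:
{"fn": "play_rows", "kwargs": {"plan": [[-1,-0.002,0.005,-0.02,0.14],[-1,-0.002,0.005,-0.05,0.28],[-1,-0.002,0.005,-0.07,0.4],[-1,-0.002,0.005,-0.082,0.4],[-1,-0.002,0.005,-0.082,0.4]]}}

```text
clock: 27.35
tcp_pos: [0.4204, -0.1599, 0.1232]
orientation: [0.141, 1.569, -0.142]
contact_force: [-0.9, 0.5, -1.9]
grip_width: 0.025
```

```bash
python3 chk.py e1
```

```text
t 27.35 tcp [ 0.4204 -0.1599  0.1232] x [-0.003 -0.    -1.   ] phi -10.31 F [-0.94  0.53 -1.86] M [-0.24  0.06  0.05] w 0.025 q [-0.4   0.35  0.75  2.22 -0.36  0.7   0.43]
```

View pics/e1s.png

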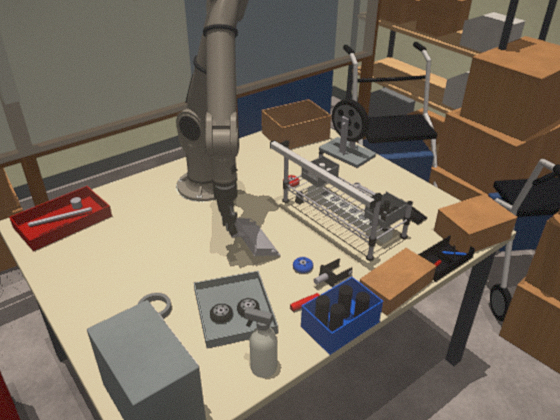

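Now lower with a light grip so that the scoop turns flat in the pads.

Request:
{"fn": "play_rows", "kwargs": {"plan": [[-1,0,0,-0.005,0],[-1,0,-0.001,-0.012,0],[-1,0,-0.003,-0.019,0],[-1,-0.001,-0.006,-0.026,0],[-1,-0.001,-0.009,-0.033,0]], "force": 20}}

```text
clock: 27.95
tcp_pos: [0.4221, -0.1704, 0.0921]
orientation: [0.139, 1.562, -0.141]
contact_force: [-0.6, -4.8, 9.2]
grip_width: 0.0249
```

```bash
python3 pitch.py e2
```

```text
t 27.95 tcp [ 0.4221 -0.1704  0.0921] x [ 0.004 -0.001 -1.   ] phi -10.22 F [-0.57 -4.81  9.22] M [ 0.14  0.1  -0.03] w 0.0249 q [-0.31  0.41  0.69  2.23 -0.44  0.63  0.52]
0.08 0.0233; 0.09 0.0212; 0.1 0.019; 0.11 0.0168; 0.12 0.0146; 0.13 0.0126; 0.14 0.0105;
```

Request:
{"fn": "play_rows", "kwargs": {"plan": [[-1,0,-0.003,-0.007,0],[-1,0,-0.006,-0.014,0],[-1,0,-0.009,-0.021,0],[-1,0,-0.011,-0.027,0],[-1,0,-0.011,-0.027,0]], "force": 20}}

```text
clock: 28.5
tcp_pos: [0.421, -0.181, 0.0645]
orientation: [0.139, 1.565, -0.14]
contact_force: [-1.7, -3.1, 6.0]
grip_width: 0.0247
```

```bash
python3 pitch.py e3
```

```text
t 28.5 tcp [ 0.421  -0.181   0.0645] x [ 0.001 -0.001 -1.   ] phi -10.21 F [-1.72 -3.14  5.99] M [0.26 0.07 0.11] w 0.0247 q [-0.24  0.47  0.63  2.23 -0.5   0.58  0.59]
0.08 0.0354; 0.09 0.0094; 0.1 0.0087; 0.11 0.0083; 0.12 0.0077; 0.13 0.0073; 0.14 0.0067;
```

Request:
{"fn": "play_rows", "kwargs": {"plan": [[-1,0,-0.002,-0.005,0],[-1,0,-0.003,-0.009,0],[0,0,-0.003,-0.009,0],[0.6,0,-0.003,-0.009,0],[0.6,0,-0.003,-0.009,0],[0.6,0,-0.003,0.01,0],[0.6,0,-0.003,0.05,0],[0.6,0,-0.003,0.1,0],[0.6,0,-0.003,0.15,0],[0.6,0,-0.003,0.2,0]], "force": 20}}

```text
clock: 29.55
tcp_pos: [0.4199, -0.1828, 0.2659]
orientation: [0.138, 1.567, -0.139]
contact_force: [1.1, 1.9, 1.1]
grip_width: 0.0682
```

```bash
python3 - <<'E'
from h import *
st()
q=shot("top","f1.png"); w=shot("wrist","f1w.png")
for p,nm in((q,"top"),(w,"wrist")):
    for l,h in(("scoop_grip",.063),("scoop_pan",.003),("wheel_a_center",.016)):
        print(nm,l,[(round(k["conf"],2),at_h(p,k["position"][0]*560,k["position"][1]*420,h).round(3).tolist()) for k in r.pinpoint(p,l)])
cv2.imwrite("pics/f1z.png",cv2.resize(q["pixels"][100:280,250:450],(666,600),interpolation=cv2.INTER_CUBIC))
X,u,v=cloud(w); m=(np.hypot(X[:,0]-.44,X[:,1]+.05)<.03); print("pan floor z",np.percentile(X[m][:,2],[5,50,95]).round(4),m.sum())
if m.sum()>20:
    A=np.c_[X[m][:,:2],np.ones(m.sum())]; print(np.linalg.lstsq(A,X[m][:,2],rcond=None)[0])
X,u,v=cloud(q)
for p0 in((.64,-.28),):
    m=(np.hypot(X[:,0]-.65,X[:,1]+.29)<.1)&(X[:,2]>.02)&(X[:,2]<.045); print("tray stuff z",np.percentile(X[m][:,2],[5,50,95,99]).round(4),m.sum())
E
```

```text
t 29.55 tcp [ 0.4199 -0.1828  0.2659] x [-0.001 -0.    -1.   ] phi -10.12 F [1.09 1.87 1.11] M [ 0.05 -0.09 -0.  ] w 0.0682 q [-0.57  0.09  0.92  2.06 -0.08  1.03  0.21]
top scoop_grip [(0.86, [0.421, -0.175, 0.063])]
top scoop_pan [(0.86, [0.441, -0.05, 0.003]), (0.46, [0.426, -0.184, 0.003])]
top wheel_a_center [(0.77, [0.65, -0.34, 0.016]), (0.65, [0.606, -0.004, 0.016])]
wrist scoop_grip [(0.96, [0.422, -0.173, 0.063])]
wrist scoop_pan [(0.92, [0.444, -0.051, 0.003])]
wrist wheel_a_center [(0.88, [0.65, -0.335, 0.016]), (0.44, [0.754, -0.057, 0.016])]
pan floor z [0.0028 0.0042 0.0056] 2197
[-0.00086713  0.00133842  0.00462897]
tray stuff z [0.0224 0.0288 0.0327 0.034 ] 706
```

View pics/f1z.png

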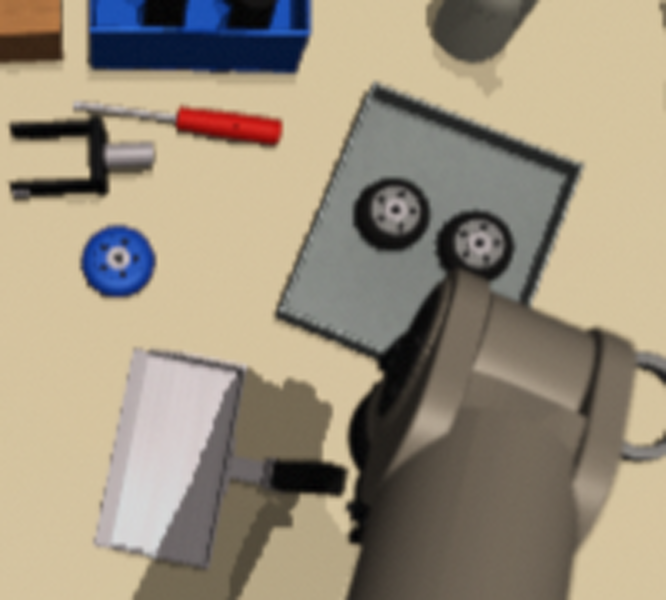

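View pics/f1w.png

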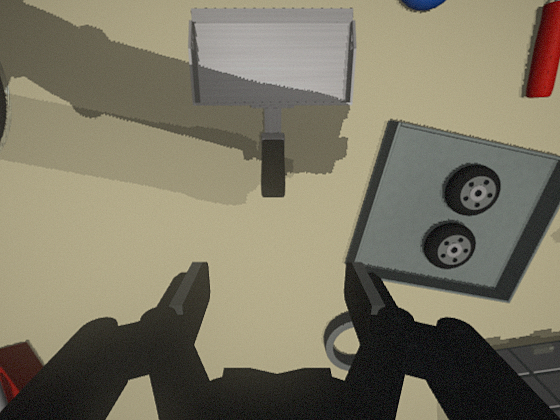

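```bash
python3 - <<'E'
from h import *
w=shot("wrist","g1.png"); X,u,v=cloud(w); T=np.array([.648,-.29]); d=np.array([.927,-.375]); n=np.array([.375,.927])
m=(X[:,2]>.02)&(X[:,2]<.034)&(abs((X[:,:2]-T)@d)<.1)&(abs((X[:,:2]-T)@n)<.095); Y=X[m]
for sg in(1,-1):
    q=Y[((Y[:,:2]-T)@n)*sg>0]; A=np.c_[q[:,:2]-q[:,:2].mean(0),np.ones(len(q))]; c=np.linalg.lstsq(A,q[:,2],rcond=None)[0]
    mid=(q[:,:2].min(0)+q[:,:2].max(0))/2; print(len(q),"tilt",np.hypot(*c[:2]).round(3),"z",c[2].round(4),"mid",mid.round(3),"tray xy",((mid-T)@d).round(3),((mid-T)@n).round(3))
r.hand_in()
E
```

```text
2201 tilt 0.06 z 0.0278 mid [ 0.675 -0.257] tray xy 0.012 0.041
1830 tilt 0.066 z 0.0277 mid [ 0.644 -0.333] tray xy 0.013 -0.041
the job is handed in; nothing more can be done
```

The job is handed in at about 30 s on the clock: both wheels are in the grey tray and the scoop is back on the bench. No verdict was reported.

**What I did**
- **Sliding in:** I pinched the scoop by the rear end of its handle, because moves could not lean the tool. I slid it flat under the shelf and both wheels until it met the strip. The contact force stopped at about 21 N, under the 35 N limit.
- **Lifting out:** I drew the scoop out, with the wheels well inside the pan. Then I gripped the handle properly and lifted the scoop level.
- **Tipping:** I could not command a tilt either, so I rested the pan on the tray's near wall and let it tip about 20° onto the tray floor. I then pulled it out from under the wheels.
- **Laying down:** I laid the scoop flat and let it go.

**What the last checks showed**
- **Wheels:** the depth data puts them at tray (x, y) of about (12, +41) and (13, −41) mm. Their tops are 28 mm up, which fits lying flat on the 4 mm floor. The fitted tilt of about 0.06 rad is below the 0.15 limit; I put it down to measuring noise, but did not check that.
- **Scoop:** the pan floor reads about 4 mm up and level. The middle of the pan is about 0.24 m in front of the shelf edge, with a clear gap to the tray in the pictures.
- **Everything else:** nothing else looked moved in the pictures, though I did not measure the bystanders again.

**What disagreed**
- Contact came with the tool about 9 mm sooner than the pictures had predicted for the strip. The force and moment pointed to contact low at the scoop, not at the light bar, and the picture showed the front edge at the strip.
- My two estimates of how far the scoop's front lay ahead of the tool differed by up to 10 mm. I settled on 180 mm from the top camera.

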